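Put the socket set back in its case

ROBOT

A 6-joint arm with a two-finger parallel gripper is mounted at the origin on the work surface. World frame = base frame: x ahead of the robot, y to its left, z up, the work surface at z = 0. Lengths are in m, angles in rad, forces in N, time in s.
With the tool pointing down it reaches from about 0.275 to 0.725 m from the base axis. Payload 15.9 kg.
Tool frame: the origin (TCP) lies at the centre of the arm's flange, where the gripper is bolted on; the fingertips stand 173 mm ahead of it and the grasp point (between the pads) lies 155 mm ahead of it (robot.nose_length is the distance from the TCP to the fingertips, in m); z points along the fingers, y is the direction in which the jaws open and shut (so a half turn about z gives the same grasp; the last joint's range is limited). The gripper opens to 85 mm and grips with 20 to 120 N. Pads are 22 mm wide; open, the fingers measure 114 mm over their backs; the gripper's body (76 mm by 85 mm) begins 54 mm behind the grasp point. The pads swing forward as they close: fully open they stand 13 mm farther back than shut.
Start: joints at [0, 0.213, -0.034, 1.323, 0, 1.571], TCP at [0.5, 0, 0.405] pointing down, gripper open.
Joint ranges: [-2.98, 2.98], [-0.74, 1.72], [-1.14, 1.35], [-2.1, 2.04], [-1.57, 1.44], [-3.14, 3.14]. Speed limits (rad/s): [1.89, 1.89, 2.39, 2.57, 3.14, 3.14].

INTERFACE

Orientations are given as a unit quaternion [x, y, z, w].
In Python, from cell import robot gives the robot as it stands. The module is installed in compiled form; this text tells all that it offers.
- The arm moves only by the tool send_rows, never from a script. Its argument "commands" is a list of rows, each an object with "slide": the shift along the world's x, y, z in units of 50 mm (1.0 is 50 mm), a list of three; "twist": the turn, a rotation vector about the world's x, y, z in units of 6 degrees (1.0 is 6 degrees), a list of three; "grip": the opening, from 0 (shut) to 1 (fully open). A call has exactly 10 rows; each row shifts and turns the commanded pose from where the row before left it; what a row does not reach is not made up. A row lasts 1/10 s, in which the tool goes at most 50 mm and 8.59 degrees, less where a joint would pass 70% of its speed; a pose out of reach is approached as far as the arm can. A call is refused whole if a number of a shift passes 1 or a number of a turn 1, either way. A call with a gripper value outside its range is refused whole. The fingers move at their own pace and stop on an object; "force" is the grip in N (left out, the last holds). Time passes only in rows, so rows that do not move let the fingers close, or fill a call up. It gives the time, the measured TCP pose, the force and the opening at its end, in the units of the state.
- robot.get_state(): the state, without advancing time (a new reading comes with each control period).
- robot.read_camera(name): name is "scene" or "side" or "wrist"; returns the picture (400x640x3 uint8, red, green, blue); there is no depth.
- robot.get_calibration(name): a dict with "fx", "fy", "cx", "cy" (pixels), "camera_from_world" (4x4, takes a point from world to camera coordinates). Camera axes: x right, y up, looking along -z (the intrinsics and any distortion apply to the point x, -y, -z); pixel columns grow to the right and rows downward; lengths in m; the calibration is good to about 2 mm. A picture is of the moment at which its call begins: read the wrist's pose just before it. get_calibration takes no time and is no camera call; for the wrist camera it gives the pose at the moment of the call.
- robot.job_done(): hands the job in, once; it reports no verdict.
The state is a dict: "t": time; "joint_positions": joint angles; "qd": joint speeds; "joint_efforts": joint torques, N m; "tcp_pos": TCP position; "ee_rot": TCP orientation; "wrist_force": force on the tool from outside, world axes, zero at the start; "torque": the same for the moment, N m; "gripper_width": opening from 0.0 (shut) to 1.0 (fully open).
Only numpy, scipy, OpenCV 4.12 (cv2) and the standard library are available. Lean on these libraries where they do the work, as an engineer would, in place of code of your own. Each camera call takes 0.05 s, during which the arm holds its last target.

TASK

Put the socket set back in its green case: stand every ordinary-length socket upright and fully down in a pocket of its own size, including the small ones that someone has left standing in too-wide pockets, and when all are in, shut the lid completely. The long deep socket and the thick impact socket belong to other sets: leave both out on the bench, and do not push the starter motor or the spanner about.

Things in the scene. Friction and masses are not known exactly. Their poses are not given: they have to be found in the camera images.
- case: tray of the socket case, fixed to the bench: green, 270 (x) by 170 (y) by 26 mm high, with eight round blind pockets 20 mm deep (floors 6 mm above the bench) in two rows of four, mouths chamfered 2 mm. Origin at the centre of its underside; z up. The lid is hinged along its +y edge
- pocket0 (a point): centre of the mouth of a small pocket, 23 mm bore, at the top face of the tray, in the case frame at x = -98 mm, y = -55 mm, z = 26 mm; for a socket 20 mm across. It may be empty or hold a socket
- pocket1 (a point): centre of the mouth of a small pocket, 23 mm bore, at the top face of the tray, in the case frame at x = -98 mm, y = 20 mm, z = 26 mm; for a socket 20 mm across. It may be empty or hold a socket
- pocket2 (a point): centre of the mouth of a small pocket, 23 mm bore, at the top face of the tray, in the case frame at x = -42 mm, y = -55 mm, z = 26 mm; for a socket 20 mm across. It may be empty or hold a socket
- pocket3 (a point): centre of the mouth of a small pocket, 23 mm bore, at the top face of the tray, in the case frame at x = -42 mm, y = 20 mm, z = 26 mm; for a socket 20 mm across. It may be empty or hold a socket
- pocket4 (a point): centre of the mouth of a middle pocket, 31 mm bore, at the top face of the tray, in the case frame at x = 22 mm, y = -55 mm, z = 26 mm; for a socket 28 mm across. It may be empty or hold a socket
- pocket5 (a point): centre of the mouth of a middle pocket, 31 mm bore, at the top face of the tray, in the case frame at x = 22 mm, y = 20 mm, z = 26 mm; for a socket 28 mm across. It may be empty or hold a socket
- pocket6 (a point): centre of the mouth of a large pocket, 41 mm bore, at the top face of the tray, in the case frame at x = 90 mm, y = -55 mm, z = 26 mm; for a socket 38 mm across. It may be empty or hold a socket
- pocket7 (a point): centre of the mouth of a large pocket, 41 mm bore, at the top face of the tray, in the case frame at x = 90 mm, y = 20 mm, z = 26 mm; for a socket 38 mm across. It may be empty or hold a socket
- lid (a joint): hinge of the case's lid: 0 is shut, 1.9 rad is fully open, leaning back past upright. The lid weighs 0.25 kg and has no spring or catch: pushed over from behind it falls shut by itself once below about 1.3 rad
- lid_hinge (a point): middle of the lid's hinge line, on the +y top edge of the tray, 26 mm above the bench; the line runs along the case's x. The lid is a green shell, 270 mm along the hinge by 170 mm, 30 mm deep. Fully open it leans back, its outer face away from the tray, its free edge 177 mm above the bench and 83 mm behind the hinge line (+y of the case); as it is pushed over the edge rises to 199 mm
- small_a: ordinary small socket: upright steel cylinder 20 mm across, 38 mm tall, 45 g, hollow at the top; stands on the bench at the start. Origin at the centre of its underside, z along its axis. May be absent
- small_b: ordinary small socket: upright steel cylinder 20 mm across, 38 mm tall, 45 g, hollow at the top; stands on the bench at the start. Origin at the centre of its underside, z along its axis. May be absent
- mid_a: ordinary middle socket: upright steel cylinder 28 mm across, 38 mm tall, 80 g, hollow at the top; stands on the bench at the start. Origin at the centre of its underside, z along its axis. May be absent
- mid_b: ordinary middle socket: upright steel cylinder 28 mm across, 38 mm tall, 80 g, hollow at the top; stands on the bench at the start. Origin at the centre of its underside, z along its axis. May be absent
- large_a: ordinary large socket: upright steel cylinder 38 mm across, 38 mm tall, 140 g, hollow at the top; stands on the bench at the start. Origin at the centre of its underside, z along its axis. May be absent
- large_b: ordinary large socket: upright steel cylinder 38 mm across, 38 mm tall, 140 g, hollow at the top; stands on the bench at the start. Origin at the centre of its underside, z along its axis. May be absent
- stray_a: ordinary small socket, 20 mm across, 38 mm tall, 45 g, upright steel cylinder that at the start stands in a too-wide pocket, pocket4, with its foot on the pocket's floor and its top 18 mm above the tray. Origin at the centre of its underside, z along its axis. Exactly two of the three strays are present, the other is absent
- stray_b: ordinary small socket, 20 mm across, 38 mm tall, 45 g, upright steel cylinder that at the start stands in a too-wide pocket, pocket6, with its foot on the pocket's floor and its top 18 mm above the tray. Origin at the centre of its underside, z along its axis. Exactly two of the three strays are present, the other is absent
- stray_c: ordinary small socket, 20 mm across, 38 mm tall, 45 g, upright steel cylinder that at the start stands in a too-wide pocket, pocket7, with its foot on the pocket's floor and its top 18 mm above the tray. Origin at the centre of its underside, z along its axis. Exactly two of the three strays are present, the other is absent
- deep_socket: deep socket of another set: steel cylinder 28 mm across and 65 mm tall, standing on the bench, to be left there. Origin at the centre of its underside
- impact_socket: impact socket of another set: dark steel cylinder 46 mm across and 38 mm tall, too thick for any pocket, standing on the bench, to be left there. Origin at the centre of its underside
- starter: starter motor lying on the bench, about 190 mm long, 75 mm wide, 108 mm high, 2.8 kg; bystander. Origin at its underside
- spanner: spanner lying on the bench beyond the sockets; bystander
There are look-alikes about, which are no part of the job. What is shaped like the mid_b but red or yellow is not meant.

How it is judged:
By the outcome, as a careful person would: the job done as asked, in the order asked, and still so for the second after the job is handed in, with the robot touching nothing.
Of stray_a, stray_b, stray_c only 2 to 2 are there at a start; the rules pass over those that are not, and their reading is None.
Of small_a, small_b, mid_a, mid_b, large_a, large_b only 4 to 6 are there at a start; the rules pass over those that are not, and their reading is None.
At some moment in a run one of mid_a, mid_b, large_a, large_b may be knocked a few centimetres aside while the robot is not near it.
It also fails if it takes over 210 s, if anything falls off the work surface, if the arm or the gripper's body presses on something with over 40 N, if the wrist force passes 120 N, or if a joint passes its speed limit or range.

## Working session

There is one attempt and no reset: what is moved stays moved. The work goes in short steps, Python scripts to look and compute and a tool call to move; the robot and the scene stay as the last step left them, time stands still between calls to the robot, and variables do not carry over. Pictures are saved under pics/ and viewed, and the job is handed in when it is done.

Besides the shell and the picture viewer there is one more tool, called after "Request:" as a command line: name --argument value ..., lists and objects as JSON in quotes. send_rows: Moves the arm, as the interface text tells. Its arguments: {"type":"object","properties":{"commands":{"type":"array","items":{"type":"object","properties":{"slide":{"type":"array","items":{"type":"number"}},"twist":{"type":"array","items":{"type":"number"}},"grip":{"type":"number"}}}},"force":{"type":"number"}},"required":["commands"]}

```bash
mkdir -p pics; cat > h.py <<'E'
import numpy as np, cv2
from cell import robot
def snap(name,fn):
    c=robot.get_calibration(name); im=robot.read_camera(name)
    cv2.imwrite('pics/'+fn,cv2.cvtColor(im,cv2.COLOR_RGB2BGR)); return im,c
def ray(c,u,v):
    T=np.array(c['camera_from_world']);R=T[:3,:3];t=T[:3,3]
    d=np.array([(u-c['cx'])/c['fx'],-(v-c['cy'])/c['fy'],-1.0])
    return -R.T@t, R.T@d
def onz(c,u,v,z):
    o,d=ray(c,u,v); return o+d*(z-o[2])/d[2]
def proj(c,p):
    T=np.array(c['camera_from_world']);q=T[:3,:3]@np.array(p)+T[:3,3]
    return c['cx']+c['fx']*q[0]/-q[2], c['cy']-c['fy']*q[1]/-q[2]
E
python3 - <<'E'
from h import *
np.set_printoptions(precision=4,suppress=True)
for n in ['scene','side','wrist']:
    im,c=snap(n,n+'0.png'); print(n,{k:(np.array(v)) for k,v in c.items()})
print(robot.get_state())
E
```

```text
scene {'fx': array(426.3475), 'fy': array(426.3475), 'cx': array(317.2997), 'cy': array(203.2899), 'camera_from_world': array([[-0.8099,  0.5865, -0.0098,  0.4473],
       [-0.4706, -0.6398,  0.6076,  0.2949],
       [ 0.3501,  0.4967,  0.7942, -1.6242],
       [ 0.    ,  0.    ,  0.    ,  1.    ]])}
side {'fx': array(442.8792), 'fy': array(442.8792), 'cx': array(316.8518), 'cy': array(203.1008), 'camera_from_world': array([[ 0.7932, -0.6089,  0.0032, -0.4456],
       [ 0.3218,  0.4236,  0.8468, -0.2833],
       [-0.517 , -0.6706,  0.532 , -0.9285],
       [ 0.    ,  0.    ,  0.    ,  1.    ]])}
wrist {'fx': array(299.5273), 'fy': array(299.5273), 'cx': array(326.9259), 'cy': array(196.0641), 'camera_from_world': array([[ 1.    , -0.0002, -0.0003, -0.5001],
       [ 0.0001,  0.964 , -0.2657,  0.0344],
       [ 0.0003,  0.2657,  0.964 , -0.3793],
       [ 0.    ,  0.    ,  0.    ,  1.    ]])}
{'t': 0.15, 'joint_positions': array([-0.    ,  0.2133, -0.0349,  1.3235,  0.    ,  1.5708]), 'qd': array([ 0.0013, -0.0019,  0.0022, -0.0004, -0.0006,  0.0012]), 'joint_efforts': array([  0.0008, -68.6406,  48.7248,   0.0131,   0.0001,  -0.    ]), 'tcp_pos': array([ 0.4999, -0.    ,  0.4043]), 'ee_rot': array([ 0.7071,  0.7071, -0.0003, -0.0003]), 'wrist_force': array([ 0.306 , -0.4257, -0.5107]), 'torque': array([0.0118, 0.0334, 0.0214]), 'gripper_width': 0.9942808654426142}
```

View pics/scene0.png

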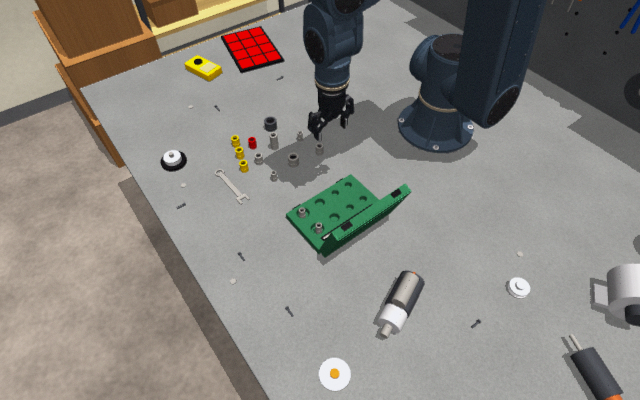

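View pics/side0.png

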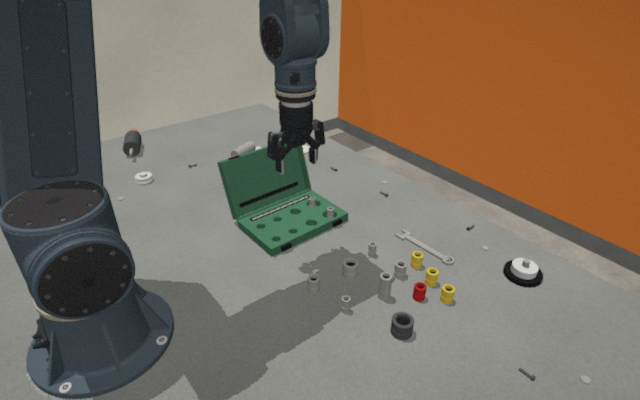

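View pics/wrist0.png

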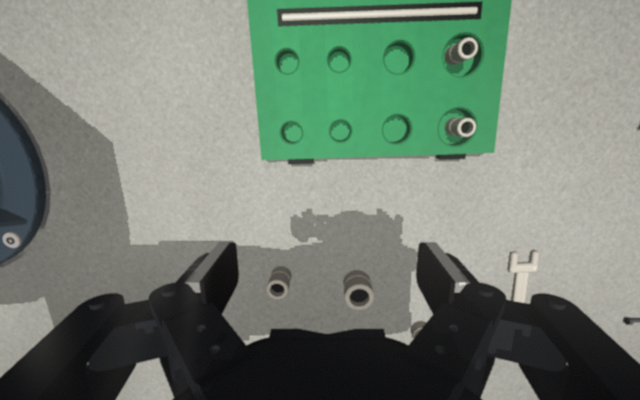

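```bash
python3 - <<'E'
import cv2
a=cv2.imread('pics/scene0.png')[100:260,200:420];cv2.imwrite('pics/sc0z.png',cv2.resize(a,None,fx=3.6,fy=3.6,interpolation=2))
a=cv2.imread('pics/side0.png')[170:345,220:480];cv2.imwrite('pics/sd0z.png',cv2.resize(a,None,fx=3,fy=3,interpolation=2))
from h import *
c=robot.get_calibration('scene')
for u,v in [(293,156),(320,148),(299,134),(258,155),(273,174),(274,137),(270,122)]: print(u,v,onz(c,u,v,.038).round(3))
c=robot.get_calibration('side')
for u,v in [(350,265),(314,279),(346,299),(401,266),(373,245),(385,278),(402,320)]: print(u,v,onz(c,u,v,.038).round(3))
c=robot.get_calibration('wrist');
for u,v in [(277,288),(359,296)]: print(u,v,onz(c,u,v,.038).round(3))
for u,v in [(262,159),(495,152)]: print(u,v,onz(c,u,v,.026).round(4))
E
```

```text
293 156 [ 0.542 -0.158  0.038]
320 148 [ 0.443 -0.134  0.038]
299 134 [ 0.462 -0.237  0.038]
258 155 [ 0.637 -0.235  0.038]
273 174 [ 0.642 -0.129  0.038]
274 137 [ 0.544 -0.278  0.038]
270 122 [ 0.513 -0.354  0.038]
350 265 [ 0.535 -0.167  0.038]
314 279 [ 0.435 -0.154  0.038]
346 299 [ 0.452 -0.249  0.038]
401 266 [ 0.63  -0.245  0.038]
373 245 [ 0.634 -0.143  0.038]
385 278 [ 0.569 -0.252  0.038]
402 320 [ 0.505 -0.366  0.038]
277 288 [ 0.437 -0.147  0.038]
359 296 [ 0.541 -0.158  0.038]
262 159 [0.4244 0.0163 0.026 ]
495 152 [0.6953 0.0244 0.026 ]
```

View pics/sc0z.png

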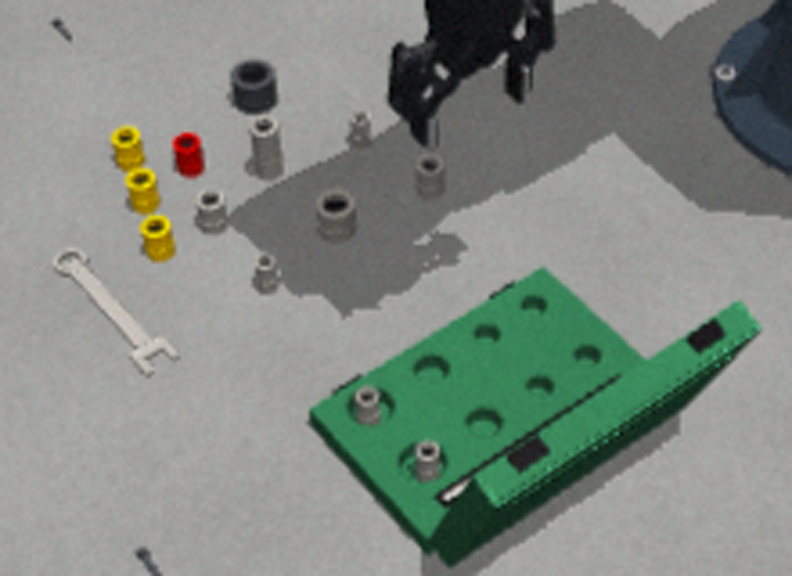

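View pics/sd0z.png

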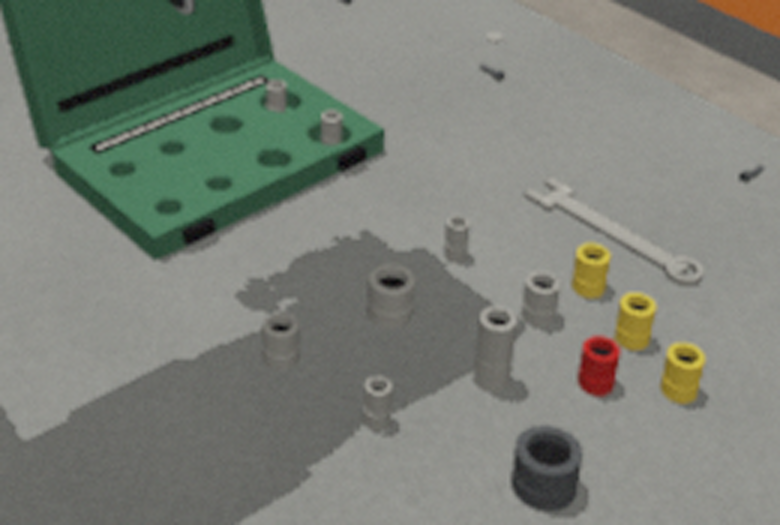

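Request:
send_rows --commands '[{"slide": [0.3,0.4,0],"grip": 0.6},{"slide": [0.3,0.4,0],"grip": 0.6},{"slide": [0.3,0.4,0],"grip": 0.6},{"slide": [0.3,0.4,0],"grip": 0.6},{"slide": [0,0,0],"grip": 0.6},{"slide": [0,0,0],"grip": 0.6},{"slide": [0,0,0],"grip": 0.6},{"slide": [0,0,0],"grip": 0.6},{"slide": [0,0,0],"grip": 0.6},{"slide": [0,0,0],"grip": 0.6}]' --force 40

```text
invalid input at $.commands[0]: expected keys slide, twist, grip
```

```bash
python3 - <<'E'
from h import *
im,c=snap('wrist','w1.png')
np.save('w1c.npy',c,allow_pickle=True)
print(robot.get_state()['tcp_pos'])
E
```

```text
[ 4.99899051e-01 -9.09484263e-06  4.04409463e-01]
```

View pics/w1.png

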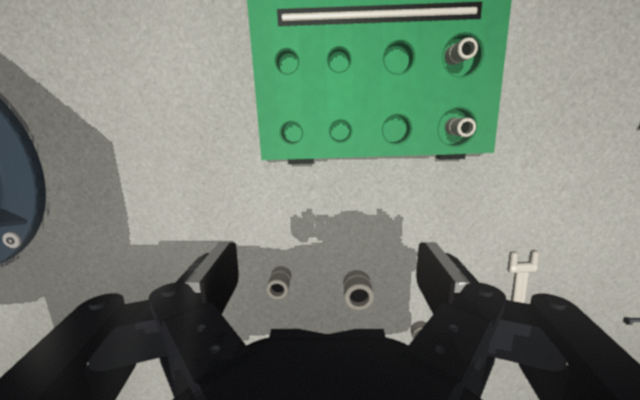

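Request:
send_rows --commands '[{"slide": [0.3,0.4,0],"twist": [0,0,0],"grip": 0.6},{"slide": [0.3,0.4,0],"twist": [0,0,0],"grip": 0.6},{"slide": [0.3,0.4,0],"twist": [0,0,0],"grip": 0.6},{"slide": [0.3,0.4,0],"twist": [0,0,0],"grip": 0.6},{"slide": [0,0,0],"twist": [0,0,0],"grip": 0.6},{"slide": [0,0,0],"twist": [0,0,0],"grip": 0.6},{"slide": [0,0,0],"twist": [0,0,0],"grip": 0.6},{"slide": [0,0,0],"twist": [0,0,0],"grip": 0.6},{"slide": [0,0,0],"twist": [0,0,0],"grip": 0.6},{"slide": [0,0,0],"twist": [0,0,0],"grip": 0.6}]' --force 40

```text
t: 1.2
tcp_pos: [0.5598, 0.0796, 0.4049]
ee_rot: [0.707, 0.707, 0.0, 0.0]
wrist_force: [-0.3, 0.1, -0.2]
gripper_width: 0.598
```

```bash
python3 - <<'E'
from h import *
im,c=snap('wrist','w2.png')
np.save('w2c.npy',c,allow_pickle=True)
s=robot.get_state();print(s['t'],s['tcp_pos'],s['ee_rot'],s['gripper_width'])
E
```

```text
1.25 [0.55987316 0.07975687 0.40481887] [7.07223544e-01 7.06989994e-01 6.73967870e-05 5.04445208e-05] 0.5964811815094136
```

View pics/w2.png

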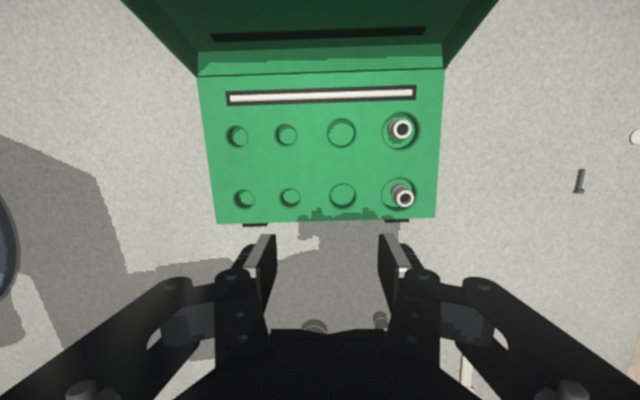

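```bash
cat > case.py <<'E'
from h import *
PK=np.array([[-98,-55],[-98,20],[-42,-55],[-42,20],[22,-55],[22,20],[90,-55],[90,20]])/1000.
def case_fit(im,c,guess):
    # guess: x,y,yaw ; refine pocket centres by contours
    hsv=cv2.cvtColor(im,cv2.COLOR_RGB2HSV).astype(int)
    x,y,a=guess; R=np.array([[np.cos(a),-np.sin(a)],[np.sin(a),np.cos(a)]])
    out=[]
    for i,p in enumerate(PK):
        w=R@p+[x,y]; u,v=proj(c,[*w,.026]); 
        r=(0.0135,.0135,.0135,.0135,.0175,.0175,.0225,.0225)[i]
        u2,v2=proj(c,[w[0]+r,w[1],.026]); rp=abs(u2-u)
        s=int(rp*1.9); u0,v0=int(u)-s,int(v)-s
        if u0<0 or v0<0: continue
        roi=im[v0:v0+2*s,u0:u0+2*s].astype(float)
        ring=np.concatenate([roi[0],roi[-1],roi[:,0],roi[:,-1]]); med=np.median(ring,0)
        d=np.abs(roi-med).max(2); m=(d>14).astype(np.uint8)
        m=cv2.morphologyEx(m,cv2.MORPH_CLOSE,np.ones((3,3),np.uint8))
        cs,_=cv2.findContours(m,cv2.RETR_EXTERNAL,cv2.CHAIN_APPROX_NONE)
        if not cs: print(i,'none'); continue
        k=max(cs,key=cv2.contourArea); (bx,by),br=cv2.minEnclosingCircle(k)
        bb=cv2.boundingRect(k); uc,vc=u0+bb[0]+(bb[2]-1)/2,v0+bb[1]+(bb[3]-1)/2
        q=onz(c,uc,vc,.026); print(i,'pred',round(u,1),round(v,1),'meas',uc,vc,'size',bb[2:],'exp',round(2*rp,1),q.round(4))
        out.append((i,*q[:2]))
    o=np.array(out); return o
def rigid(o):
    P=PK[o[:,0].astype(int)];Q=o[:,1:3];pc,qc=P.mean(0),Q.mean(0)
    H=(P-pc).T@(Q-qc);a=np.arctan2(H[0,1]-H[1,0],H[0,0]+H[1,1])
    R=np.array([[np.cos(a),-np.sin(a)],[np.sin(a),np.cos(a)]]);t=qc-R@pc
    res=(Q-(P@R.T+t))*1000
    return t,a,res
E
python3 - <<'E'
from case import *
im=cv2.cvtColor(cv2.imread('pics/w2.png'),cv2.COLOR_BGR2RGB); c=np.load('w2c.npy',allow_pickle=True).item()
a=.03; f=(np.array([.4244,.0163])+[.6953,.0244])/2; g=(f[0]-.085*np.sin(a),f[1]+.085*np.cos(a),a)
for k in range(2):
    o=case_fit(im,c,g); sel=o[(o[:,0]<6)]; t,a,res=rigid(sel); g=(*t,a); print(t,a,'\n',res.round(1))
E
```

```text
0 pred 244.9 198.9 meas 243.0 199.0 size (23, 21) exp 22.3 [0.4587 0.0473 0.026 ]
1 pred 238.1 136.1 meas 236.5 136.5 size (24, 24) exp 23.6 [0.4569 0.1219 0.026 ]
2 pred 291.0 197.6 meas 289.0 197.5 size (23, 22) exp 22.3 [0.5146 0.0492 0.026 ]
3 pred 286.9 134.5 meas 285.0 135.0 size (25, 25) exp 23.6 [0.5125 0.1235 0.026 ]
4 pred 343.8 196.0 meas 342.5 202.5 size (54, 40) exp 28.9 [0.5795 0.0428 0.026 ]
5 pred 342.8 132.8 meas 341.0 132.5 size (31, 32) exp 30.6 [0.5766 0.1263 0.026 ]
6 pred 400.1 194.3 meas 399.0 194.5 size (37, 36) exp 37.2 [0.6476 0.0528 0.026 ]
7 pred 402.4 130.9 meas 401.0 131.0 size (41, 41) exp 39.4 [0.6451 0.1279 0.026 ]
[0.55563019 0.10305591] 0.01010636480981998 
 [[ 0.5  0.3]
 [-0.5 -0.2]
 [ 0.4  1.5]
 [-0.9  0.9]
 [ 1.3 -5.5]
 [-0.8  3. ]]
0 pred 242.6 199.2 meas 243.0 199.0 size (23, 21) exp 22.3 [0.4587 0.0473 0.026 ]
1 pred 237.0 136.3 meas 236.0 136.5 size (23, 24) exp 23.6 [0.4563 0.1219 0.026 ]
2 pred 288.7 198.7 meas 289.5 198.0 size (22, 21) exp 22.3 [0.5152 0.0485 0.026 ]
3 pred 285.8 135.8 meas 285.0 134.5 size (25, 24) exp 23.6 [0.5126 0.1241 0.026 ]
4 pred 341.5 198.2 meas 340.5 203.5 size (54, 42) exp 28.9 [0.577  0.0415 0.026 ]
5 pred 341.7 135.2 meas 341.0 132.5 size (31, 32) exp 30.6 [0.5766 0.1263 0.026 ]
6 pred 397.6 197.6 meas 396.5 219.0 size (70, 25) exp 37.1 [0.6465 0.0215 0.026 ]
7 pred 401.0 134.5 meas 401.0 130.5 size (39, 40) exp 39.3 [0.6451 0.1285 0.026 ]
[0.55532885 0.10262055] 0.004681364770248785 
 [[ 1.2  0.2]
 [-0.9 -0.3]
 [ 1.6  1.1]
 [-0.7  1.7]
 [-0.5 -6.2]
 [-0.6  3.6]]
```

```bash
python3 - <<'E' | tail -12
from case import *
im=cv2.cvtColor(cv2.imread('pics/w2.png'),cv2.COLOR_BGR2RGB); c=np.load('w2c.npy',allow_pickle=True).item()
g=(.556,.104,.03)
for k in range(2):
    o=case_fit(im,c,g); sel=o[(o[:,0]!=4)]; t,a,res=rigid(sel); g=(*t,a); print(t,a,'\n',res.round(1))
for u,v in [(402,129.5),(404,197)]: print(onz(c,u,v,.044))
R=np.array([[np.cos(a),-np.sin(a)],[np.sin(a),np.cos(a)]]); print((PK@R.T+t).round(4).tolist())
E
```

```text
7 pred 400.6 130.8 meas 401.0 131.0 size (41, 41) exp 39.4 [0.6451 0.1279 0.026 ]
[0.5552679  0.10517913] 0.030891984587019403 
 [[-0.3  0.2]
 [-0.4 -0.3]
 [-0.4  0.3]
 [-0.1 -0.4]
 [ 0.   0.4]
 [ 0.7 -0.2]
 [ 0.5 -0. ]]
[0.64172716 0.13048762 0.044     ]
[0.6490247  0.05470277 0.044     ]
[[0.459, 0.0472], [0.4567, 0.1221], [0.515, 0.0489], [0.5127, 0.1239], [0.579, 0.0509], [0.5766, 0.1258], [0.6469, 0.053], [0.6446, 0.1279]]
```

Request:
send_rows --commands '[{"slide": [0.33,0.2,-0.58],"twist": [0,0,0],"grip": 0.6},{"slide": [0.33,0.2,-0.58],"twist": [0,0,0],"grip": 0.6},{"slide": [0.33,0.2,-0.58],"twist": [0,0,0],"grip": 0.6},{"slide": [0.33,0.2,-0.58],"twist": [0,0,0],"grip": 0.6},{"slide": [0.33,0.2,-0.58],"twist": [0,0,0],"grip": 0.6},{"slide": [0,0,0],"twist": [0,0,0],"grip": 0.6},{"slide": [0,0,0],"twist": [0,0,0],"grip": 0.6},{"slide": [0,0,0],"twist": [0,0,0],"grip": 0.6},{"slide": [0,0,0],"twist": [0,0,0],"grip": 0.6},{"slide": [0,0,0],"twist": [0,0,0],"grip": 0.6}]'

```text
t: 2.25
tcp_pos: [0.6425, 0.1298, 0.2609]
ee_rot: [0.707, 0.707, 0.001, 0.0]
wrist_force: [0.7, -0.1, -0.1]
gripper_width: 0.603
```

```bash
python3 - <<'E'
from h import *
im,c=snap('wrist','w3.png')
np.save('w3c.npy',c,allow_pickle=True)
s=robot.get_state();print(s['t'],s['tcp_pos'],s['gripper_width'])
print('grasp axis proj',[proj(c,[*s['tcp_pos'][:2],z]) for z in (.1,.044,.026)])
E
```

```text
2.3 [0.64250219 0.12980448 0.26073289] 0.6002195382430463
grasp axis proj [(np.float64(325.44466948641315), np.float64(258.7049386001987)), (np.float64(325.6497890985853), np.float64(219.2547410706486)), (np.float64(325.69393729397456), np.float64(210.76381711543252))]
```

View pics/w3.png

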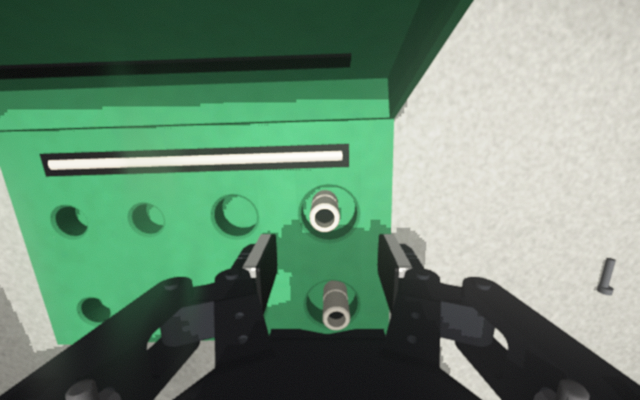

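```bash
python3 - <<'E'
from case import *
im=cv2.cvtColor(cv2.imread('pics/w3.png'),cv2.COLOR_BGR2RGB); c=np.load('w3c.npy',allow_pickle=True).item()
print(onz(c,325,213,.044),onz(c,336,318,.044),onz(c,330,210,.026),onz(c,236,214.5,.026),onz(c,148.5,217,.026),onz(c,70,220,.026))
cv2.imwrite('pics/w3z.png',cv2.resize(cv2.imread('pics/w3.png')[170:345,40:420],None,fx=2.1,fy=2.1,interpolation=2))
E
```

```text
[0.64208076 0.13417422 0.044     ] [0.64994645 0.0533122  0.044     ] [0.64560538 0.13037932 0.026     ] [0.57765618 0.12704297 0.026     ] [0.51419039 0.12521174 0.026     ] [0.45694495 0.12298171 0.026     ]
```

View pics/w3z.png

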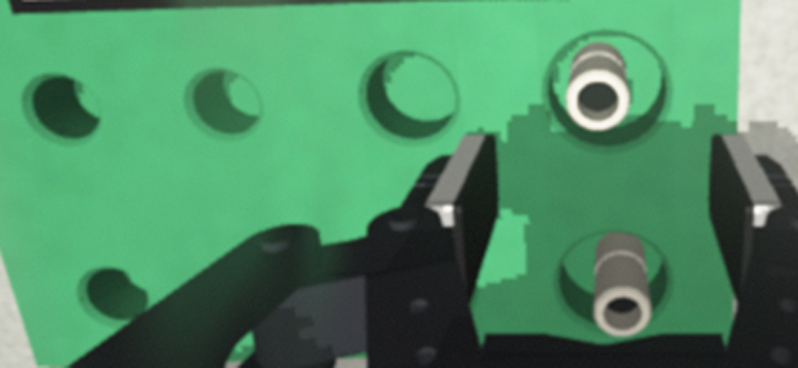

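Request:
send_rows --commands '[{"slide": [-0.01,0.04,-0.3],"twist": [0,0,0],"grip": 0.6},{"slide": [0,0,-0.3],"twist": [0,0,0],"grip": 0.6},{"slide": [0,0,-0.3],"twist": [0,0,0],"grip": 0.6},{"slide": [0,0,-0.23],"twist": [0,0,0],"grip": 0.6},{"slide": [0,0,0],"twist": [0,0,0],"grip": 0.6},{"slide": [0,0,0],"twist": [0,0,0],"grip": 0},{"slide": [0,0,0],"twist": [0,0,0],"grip": 0},{"slide": [0,0,0],"twist": [0,0,0],"grip": 0},{"slide": [0,0,0],"twist": [0,0,0],"grip": 0},{"slide": [0,0,0],"twist": [0,0,0],"grip": 0}]' --force 40

```text
t: 3.3
tcp_pos: [0.6423, 0.1321, 0.2041]
ee_rot: [0.707, 0.707, 0.001, 0.0]
wrist_force: [-1.3, 0.3, 6.9]
gripper_width: 0.211
```

```bash
cat > look.py <<'E'
import sys
from h import *
n=sys.argv[1]
im,c=snap('wrist',n+'.png'); np.save(n+'c.npy',c,allow_pickle=True)
s=robot.get_state();print(s['t'],s['tcp_pos'].round(4),s['gripper_width'],s['wrist_force'].round(1))
E
python3 look.py w4
```

```text
3.35 [0.6423 0.1321 0.2041] 0.2098105506957799 [-1.3 -1.2  6.7]
```

View pics/w4.png

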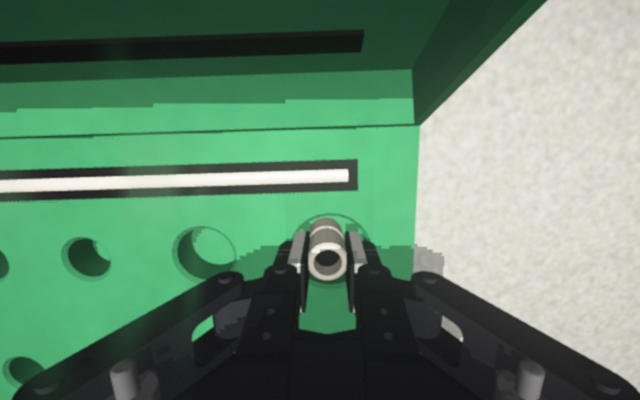

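Request:
send_rows --commands '[{"slide": [0,0,0.4],"twist": [0,0,0],"grip": 0},{"slide": [0,0,0.4],"twist": [0,0,0],"grip": 0},{"slide": [0,0,0.4],"twist": [0,0,0],"grip": 0},{"slide": [-0.64,-0.04,0],"twist": [0,0,0],"grip": 0},{"slide": [-0.64,-0.04,0],"twist": [0,0,0],"grip": 0},{"slide": [-0.64,-0.04,0],"twist": [0,0,0],"grip": 0},{"slide": [-0.64,-0.04,0],"twist": [0,0,0],"grip": 0},{"slide": [0,0,0],"twist": [0,0,0],"grip": 0},{"slide": [0,0,0],"twist": [0,0,0],"grip": 0},{"slide": [0,0,0],"twist": [0,0,0],"grip": 0}]'

```text
t: 4.35
tcp_pos: [0.5148, 0.1241, 0.2635]
ee_rot: [0.707, 0.707, 0.0, 0.0]
wrist_force: [1.0, 0.2, -0.8]
gripper_width: 0.21
```

```bash
python3 look.py w5
```

```text
4.4 [0.5148 0.1241 0.2634] 0.21379451766826466 [0.  0.  0.7]
```

View pics/w5.png

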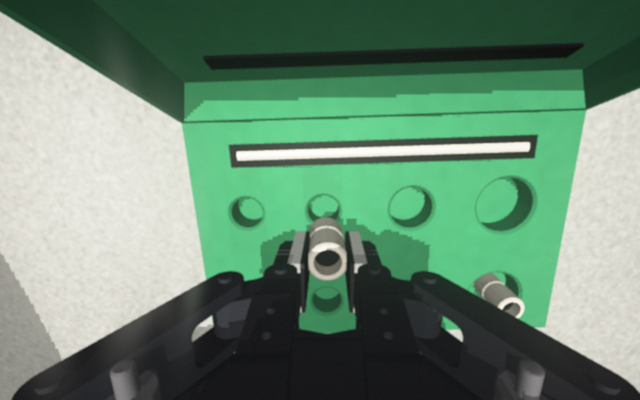

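```bash
cat > zoom.py <<'E'
import sys,cv2
n=sys.argv[1];x0,y0,x1,y1=map(int,sys.argv[2:6]);f=min(800/(x1-x0),600/(y1-y0))
cv2.imwrite('pics/'+n+'z.png',cv2.resize(cv2.imread('pics/'+n+'.png')[y0:y1,x0:x1],None,fx=f,fy=f,interpolation=2));print('scale',f)
E
python3 zoom.py w5 220 170 560 330
python3 - <<'E'
from case import *
im=cv2.cvtColor(cv2.imread('pics/w5.png'),cv2.COLOR_BGR2RGB); c=np.load('w5c.npy',allow_pickle=True).item()
print(onz(c,327,264,.1035))
o=case_fit(im,c,(.5563,.106,.031))
E
```

```text
scale 2.3529411764705883
[0.51544936 0.12177996 0.1035    ]
0 pred 257.3 300.7 meas 237.5 313.0 size (26, 31) exp 33.9 [0.4434 0.0366 0.026 ]
1 pred 247.7 211.2 meas 246.0 212.5 size (37, 36) exp 37.0 [0.4564 0.122  0.026 ]
2 pred 327.5 298.7 meas 326.5 297.5 size (64, 64) exp 33.9 [0.5152 0.0508 0.026 ]
3 pred 324.4 208.9 meas 323.5 217.5 size (70, 50) exp 37.0 [0.513  0.1181 0.026 ]
4 pred 408.1 296.4 meas 390.0 317.0 size (47, 39) exp 44.1 [0.5667 0.0327 0.026 ]
5 pred 412.3 206.2 meas 411.5 205.5 size (90, 90) exp 48.1 [0.577  0.1272 0.026 ]
6 pred 494.1 294.0 meas 493.5 308.0 size (106, 75) exp 56.7 [0.6494 0.041  0.026 ]
7 pred 506.1 203.4 meas 506.0 204.5 size (63, 60) exp 61.9 [0.6457 0.1279 0.026 ]
```

View pics/w5z.png

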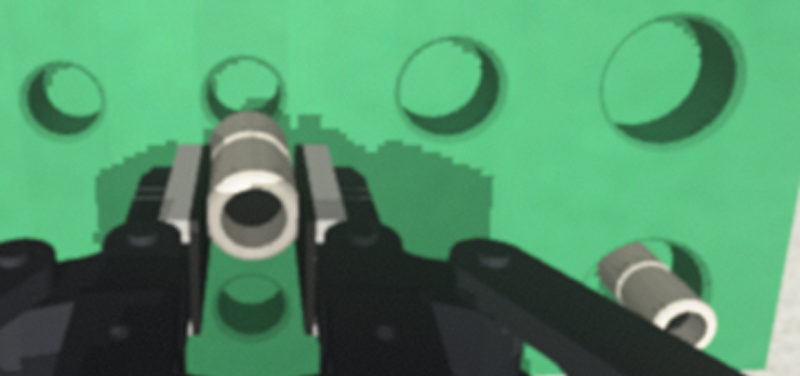

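Request:
send_rows --commands '[{"slide": [-0.04,0.024,-0.2],"twist": [0,0,0],"grip": 0},{"slide": [0,0,-0.28],"twist": [0,0,0],"grip": 0},{"slide": [0,0,-0.27],"twist": [0,0,0],"grip": 0},{"slide": [0,0,0],"twist": [0,0,0],"grip": 0},{"slide": [0,0,-0.1],"twist": [0,0,0],"grip": 0},{"slide": [0,0,-0.1],"twist": [0,0,0],"grip": 0},{"slide": [0,0,-0.1],"twist": [0,0,0],"grip": 0},{"slide": [0,0,-0.08],"twist": [0,0,0],"grip": 0},{"slide": [0,0,0],"twist": [0,0,0],"grip": 0},{"slide": [0,0,0],"twist": [0,0,0],"grip": 0}]'

```text
t: 5.4
tcp_pos: [0.512, 0.1252, 0.2068]
ee_rot: [0.707, 0.707, 0.0, 0.0]
wrist_force: [0.4, -1.0, 0.5]
gripper_width: 0.21
```

```bash
python3 look.py w6;python3 zoom.py w6 220 170 420 330
```

```text
5.45 [0.512  0.1252 0.2069] 0.21459515346499153 [ 0.3  0.2 -0.7]
scale 3.75
```

View pics/w6z.png

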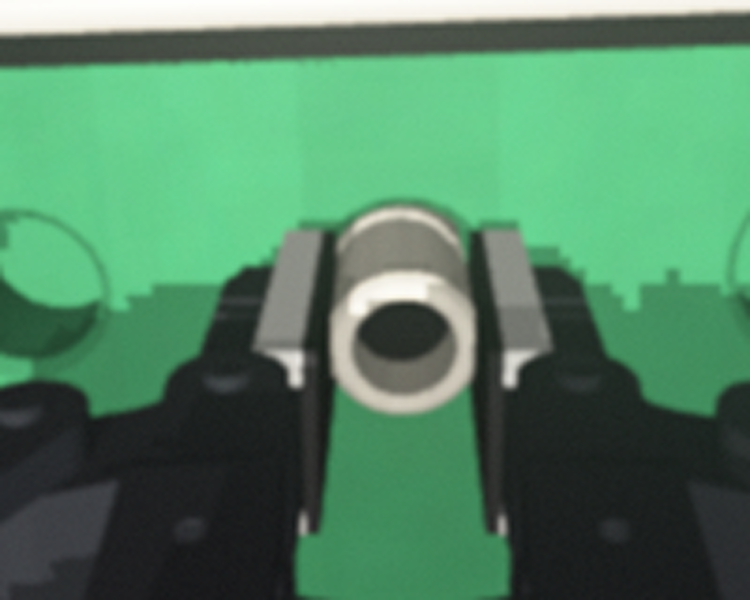

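Request:
send_rows --commands '[{"slide": [0,0,0],"twist": [0,0,0],"grip": 0.5},{"slide": [0,0,0],"twist": [0,0,0],"grip": 0.5},{"slide": [0,0,0],"twist": [0,0,0],"grip": 0.5},{"slide": [0,0,0.6],"twist": [0,0,0],"grip": 0.5},{"slide": [0,0,0.6],"twist": [0,0,0],"grip": 0.5},{"slide": [0.69,-0.36,0],"twist": [0,0,0],"grip": 0.5},{"slide": [0.69,-0.36,0],"twist": [0,0,0],"grip": 0.5},{"slide": [0.69,-0.36,0],"twist": [0,0,0],"grip": 0.5},{"slide": [0.69,-0.34,0],"twist": [0,0,0],"grip": 0.5},{"slide": [0,0,0],"twist": [0,0,0],"grip": 0.5}]'

```text
t: 6.45
tcp_pos: [0.6528, 0.0521, 0.2658]
ee_rot: [0.708, 0.706, 0.0, 0.0]
wrist_force: [-1.3, 0.1, -1.0]
gripper_width: 0.499
```

```bash
python3 look.py w7;python3 zoom.py w7 0 80 420 330; python3 -c "
from h import *
c=robot.get_calibration('wrist');s=robot.get_state();print(proj(c,[*s['tcp_pos'][:2],.044]))"
```

```text
6.5 [0.6512 0.0531 0.2658] 0.49839377497001436 [-0.9 -0.4 -0.1]
scale 1.9047619047619047
(np.float64(326.30220579184095), np.float64(216.71777356976332))
```

View pics/w7z.png

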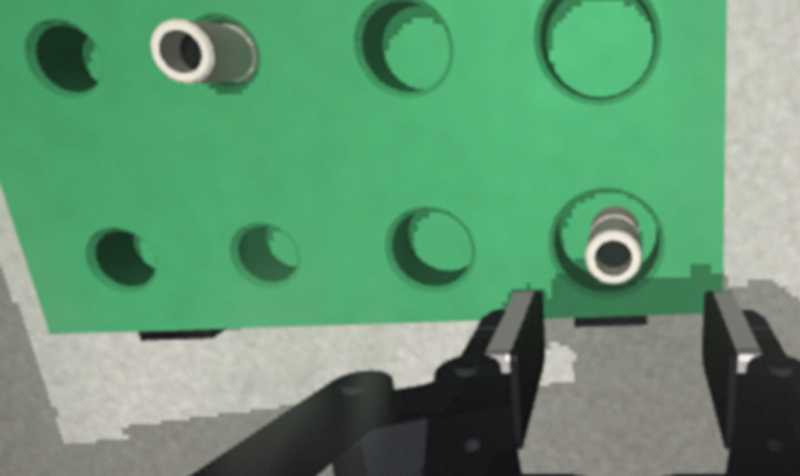

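Request:
send_rows --commands '[{"slide": [-0.03,0,-0.3],"twist": [0,0,0],"grip": 0.5},{"slide": [0,0,-0.3],"twist": [0,0,0],"grip": 0.5},{"slide": [0,0,-0.3],"twist": [0,0,0],"grip": 0.5},{"slide": [0,0,-0.33],"twist": [0,0,0],"grip": 0.5},{"slide": [0,0,0],"twist": [0,0,0],"grip": 0.5},{"slide": [0,0,0],"twist": [0,0,0],"grip": 0},{"slide": [0,0,0],"twist": [0,0,0],"grip": 0},{"slide": [0,0,0],"twist": [0,0,0],"grip": 0},{"slide": [0,0,0],"twist": [0,0,0],"grip": 0},{"slide": [0,0,0.1],"twist": [0,0,0],"grip": 0}]'

```text
t: 7.5
tcp_pos: [0.6484, 0.0542, 0.2104]
ee_rot: [0.707, 0.707, -0.0, -0.0]
wrist_force: [-0.2, -0.8, -0.7]
gripper_width: 0.208
```

Request:
send_rows --commands '[{"slide": [0,0,0.5],"twist": [0,0,0],"grip": 0},{"slide": [0,0,0.6],"twist": [0,0,0],"grip": 0},{"slide": [-0.67,-0.025,0],"twist": [0,0,0],"grip": 0},{"slide": [-0.67,-0.025,0],"twist": [0,0,0],"grip": 0},{"slide": [-0.67,-0.025,0],"twist": [0,0,0],"grip": 0},{"slide": [-0.67,-0.025,0],"twist": [0,0,0],"grip": 0},{"slide": [0,0,0],"twist": [0,0,0],"grip": 0},{"slide": [0,0,0],"twist": [0,0,0],"grip": 0},{"slide": [0,0,0],"twist": [0,0,0],"grip": 0},{"slide": [0,0,0],"twist": [0,0,0],"grip": 0}]'

```text
t: 8.5
tcp_pos: [0.5154, 0.0492, 0.2653]
ee_rot: [0.707, 0.707, 0.0, 0.0]
wrist_force: [-0.2, -0.2, -0.6]
gripper_width: 0.207
```

```bash
python3 look.py w8;python3 zoom.py w8 200 80 560 330
```

```text
8.55 [0.5152 0.0492 0.2651] 0.20613976007498522 [-0.8 -0.2 -0.5]
scale 2.2222222222222223
```

View pics/w8z.png

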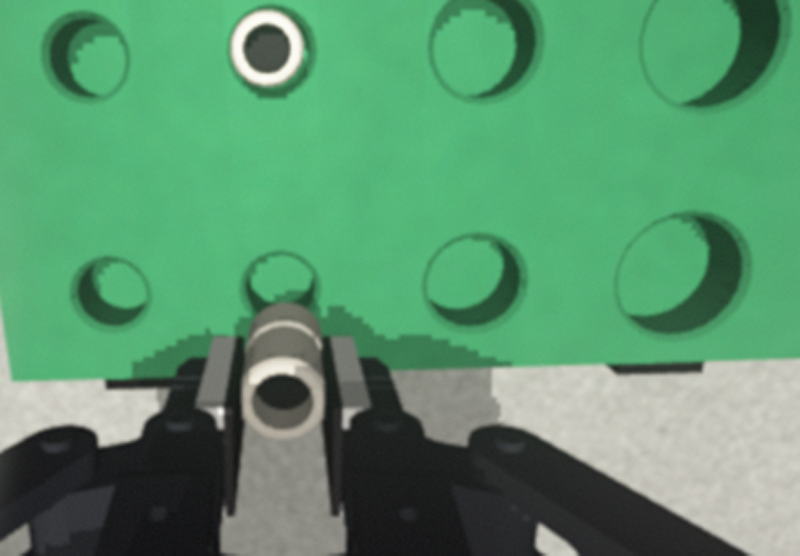

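```bash
python3 - <<'E'
from h import *
c=np.load('w8c.npy',allow_pickle=True).item()
print(onz(c,327.6,259.5,.1045),onz(c,326.4,209.5,.026),onz(c,200+110.5/2.222,80+291/2.222,.026),onz(c,200+474/2.222,80+280/2.222,.026))
c=np.load('w5c.npy',allow_pickle=True).item()
print(onz(c,327.1,261.4,.1035),onz(c,324.1,208.5,.026))
E
```

```text
[0.51621855 0.04887307 0.1045    ] [0.51560579 0.04874172 0.026     ] [0.45917083 0.04764745 0.026     ] [0.5793395  0.05138571 0.026     ]
[0.51549765 0.12316252 0.1035    ] [0.51349595 0.12499759 0.026     ]
```

Request:
send_rows --commands '[{"slide": [-0.01,0,-0.25],"twist": [0,0,0],"grip": 0},{"slide": [0,0,-0.3],"twist": [0,0,0],"grip": 0},{"slide": [0,0,-0.2],"twist": [0,0,0],"grip": 0},{"slide": [0,0,0],"twist": [0,0,0],"grip": 0},{"slide": [0,0,-0.1],"twist": [0,0,0],"grip": 0},{"slide": [0,0,-0.1],"twist": [0,0,0],"grip": 0},{"slide": [0,0,-0.1],"twist": [0,0,0],"grip": 0},{"slide": [0,0,-0.1],"twist": [0,0,0],"grip": 0},{"slide": [0,0,0],"twist": [0,0,0],"grip": 0},{"slide": [0,0,0],"twist": [0,0,0],"grip": 0}]'

```text
t: 9.55
tcp_pos: [0.514, 0.0492, 0.2077]
ee_rot: [0.707, 0.707, -0.0, -0.0]
wrist_force: [0.5, -0.6, 0.0]
gripper_width: 0.209
```

Request:
send_rows --commands '[{"slide": [0,0,0],"twist": [0,0,0],"grip": 0.5},{"slide": [0,0,0],"twist": [0,0,0],"grip": 0.5},{"slide": [0,0,0.5],"twist": [0,0,0],"grip": 0.5},{"slide": [0,0,0.6],"twist": [0,0,0],"grip": 0.5},{"slide": [0.1,-0.9,0.3],"twist": [0,0,0],"grip": 0.5},{"slide": [0.1,-0.9,0.3],"twist": [0,0,0],"grip": 0.5},{"slide": [0.1,-0.9,0.3],"twist": [0,0,0],"grip": 0.5},{"slide": [0.1,-0.9,0.3],"twist": [0,0,0],"grip": 0.5},{"slide": [0.1,-0.9,0.3],"twist": [0,0,0],"grip": 0.5},{"slide": [0.1,-0.9,0.3],"twist": [0,0,0],"grip": 0.5}]'

```text
t: 10.55
tcp_pos: [0.5438, -0.2227, 0.3537]
ee_rot: [0.707, 0.707, 0.0, 0.0]
wrist_force: [1.8, 1.9, 0.6]
gripper_width: 0.499
```

```bash
python3 look.py w9
```

```text
10.6 [ 0.5442 -0.2282  0.3557] 0.502798312992869 [-5.7 -4.2  0.4]
```

View pics/w9.png

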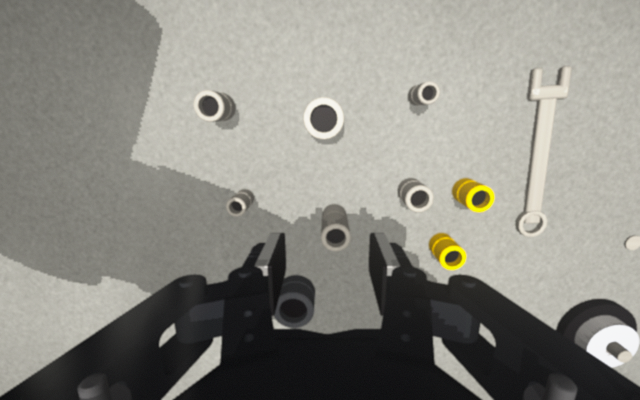

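```bash
cat > tops.py <<'E'
import sys
from h import *
n=sys.argv[1]; z=float(sys.argv[2]); pts=[tuple(map(float,a.split(','))) for a in sys.argv[3:]]
c=np.load(n+'c.npy',allow_pickle=True).item()
for p in pts: print(p,onz(c,*p,z).round(4))
E
python3 tops.py w9 .038 210,105 323,118 428,92 419,197 237,206; python3 tops.py w9 .065 336,237;python3 tops.py w9 .038 294,307;  python3 tops.py w9 .038 194,105 226,105 304,118 343,118 404.5,197 433,197
python3 zoom.py w9 170 50 500 290
```

```text
(210.0, 105.0) [ 0.4377 -0.1477  0.038 ]
(323.0, 118.0) [ 0.5409 -0.1592  0.038 ]
(428.0, 92.0) [ 0.636  -0.1365  0.038 ]
(419.0, 197.0) [ 0.6359 -0.2351  0.038 ]
(237.0, 206.0) [ 0.4546 -0.2443  0.038 ]
(336.0, 237.0) [ 0.5529 -0.2662  0.065 ]
(294.0, 307.0) [ 0.5082 -0.361   0.038 ]
(194.0, 105.0) [ 0.4231 -0.1477  0.038 ]
(226.0, 105.0) [ 0.4523 -0.1477  0.038 ]
(304.0, 118.0) [ 0.5233 -0.1592  0.038 ]
(343.0, 118.0) [ 0.5594 -0.1592  0.038 ]
(404.5, 197.0) [ 0.6215 -0.2351  0.038 ]
(433.0, 197.0) [ 0.6497 -0.2351  0.038 ]
scale 2.4242424242424243
```

View pics/w9z.png

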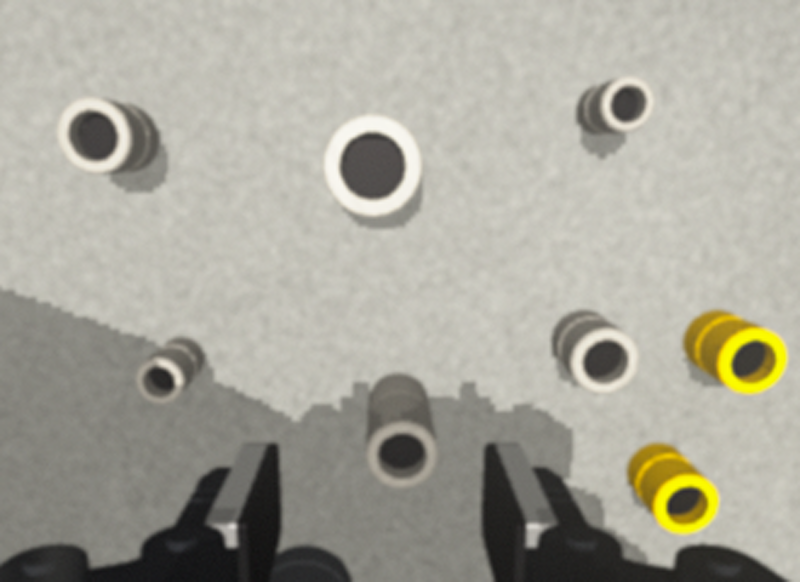

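Request:
send_rows --commands '[{"slide": [-0.035,0.61,0],"twist": [0,0,0],"grip": 0.8},{"slide": [-0.035,0.61,0],"twist": [0,0,0],"grip": 0.8},{"slide": [0,0,-0.7],"twist": [0,0,0],"grip": 0.8},{"slide": [0,0,-0.7],"twist": [0,0,0],"grip": 0.8},{"slide": [0,0,-0.4],"twist": [0,0,0],"grip": 0.8},{"slide": [0,0,0],"twist": [0,0,0],"grip": 0.8},{"slide": [0,0,0],"twist": [0,0,0],"grip": 0.8},{"slide": [0,0,0],"twist": [0,0,0],"grip": 0.8},{"slide": [0,0,0],"twist": [0,0,0],"grip": 0.8},{"slide": [0,0,0],"twist": [0,0,0],"grip": 0.8}]'

```text
t: 11.6
tcp_pos: [0.5408, -0.1599, 0.2636]
ee_rot: [0.707, 0.707, 0.0, 0.001]
wrist_force: [-0.4, -0.3, -0.3]
gripper_width: 0.799
```

```bash
python3 look.py w10
```

```text
11.65 [ 0.5407 -0.1599  0.2634] 0.8005730305216261 [ 0.1  0.8 -1. ]
```

View pics/w10.png

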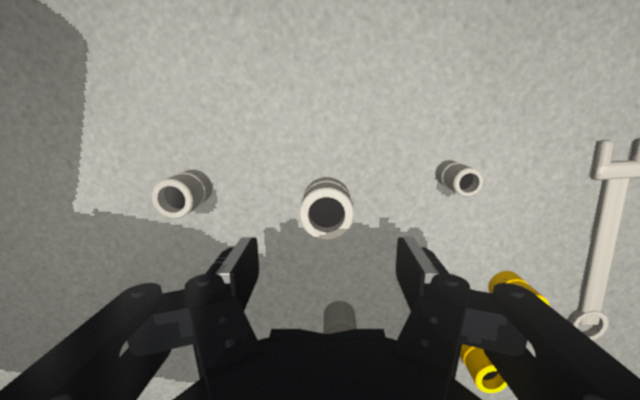

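```bash
python3 tops.py w10 .038 326,210 175,198 468,181
```

```text
(326.0, 210.0) [ 0.5409 -0.1564  0.038 ]
(175.0, 198.0) [ 0.4384 -0.1478  0.038 ]
(468.0, 181.0) [ 0.6361 -0.1361  0.038 ]
```

Request:
send_rows --commands '[{"slide": [0,0.04,-0.4],"twist": [0,0,0],"grip": 0.8},{"slide": [0,0,-0.4],"twist": [0,0,0],"grip": 0.8},{"slide": [0,0,-0.4],"twist": [0,0,0],"grip": 0.8},{"slide": [0,0,-0.2],"twist": [0,0,0],"grip": 0.8},{"slide": [0,0,0],"twist": [0,0,0],"grip": 0.8},{"slide": [0,0,0],"twist": [0,0,0],"grip": 0},{"slide": [0,0,0],"twist": [0,0,0],"grip": 0},{"slide": [0,0,0],"twist": [0,0,0],"grip": 0},{"slide": [0,0,0],"twist": [0,0,0],"grip": 0},{"slide": [0,0,0],"twist": [0,0,0],"grip": 0}]' --force 60

```text
t: 12.65
tcp_pos: [0.5409, -0.1579, 0.1941]
ee_rot: [0.707, 0.707, 0.0, 0.001]
wrist_force: [-1.8, 0.7, 8.8]
gripper_width: 0.424
```

```bash
python3 look.py w11
```

```text
12.7 [ 0.5409 -0.1579  0.1941] 0.4220504888588952 [-3.4  1.6  9.2]
```

View pics/w11.png

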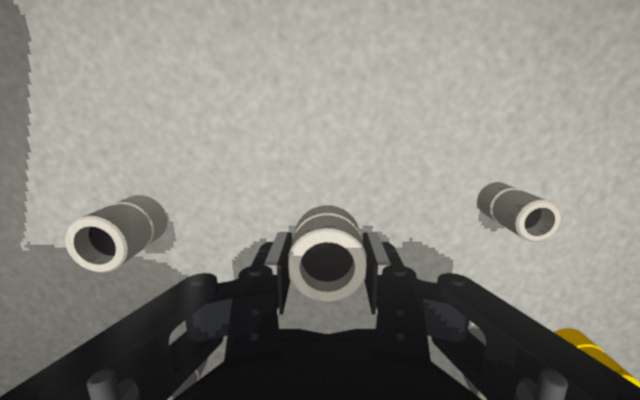

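Request:
send_rows --commands '[{"slide": [0,0,0.4],"twist": [0,0,0],"grip": 0},{"slide": [0,0,0.5],"twist": [0,0,0],"grip": 0},{"slide": [0,0,0.5],"twist": [0,0,0],"grip": 0},{"slide": [0.42,0.84,0],"twist": [0,0,0],"grip": 0},{"slide": [0.42,0.84,0],"twist": [0,0,0],"grip": 0},{"slide": [0.42,0.84,0],"twist": [0,0,0],"grip": 0},{"slide": [0.42,0.84,0],"twist": [0,0,0],"grip": 0},{"slide": [0.42,0.84,0],"twist": [0,0,0],"grip": 0},{"slide": [0,0,0],"twist": [0,0,0],"grip": 0},{"slide": [0,0,0],"twist": [0,0,0],"grip": 0}]'

```text
t: 13.7
tcp_pos: [0.6457, 0.0532, 0.2629]
ee_rot: [0.706, 0.708, 0.0, 0.0]
wrist_force: [-0.0, -0.4, -1.7]
gripper_width: 0.416
```

```bash
python3 look.py w12; python3 zoom.py w12 200 150 440 330
```

```text
13.75 [0.6454 0.0522 0.263 ] 0.42293485591907876 [ 0.3 -0.7 -1. ]
scale 3.3333333333333335
```

View pics/w12z.png

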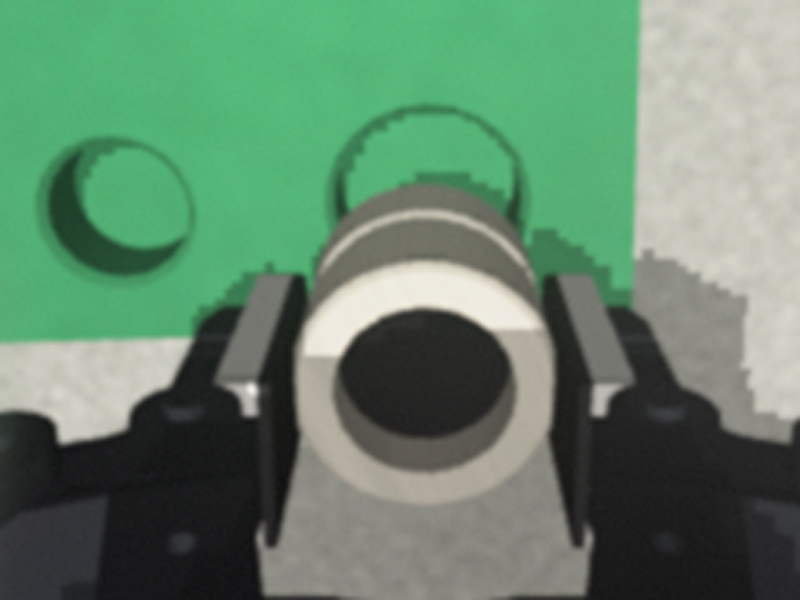

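```bash
python3 tops.py w12 .107 327.2,264.6; python3 tops.py w12 .026 328.4,209.7 234.8,213
```

```text
(327.2, 264.6) [0.6463 0.0528 0.107 ]
(328.4, 209.7) [0.6474 0.0534 0.026 ]
(234.8, 213.0) [0.5791 0.0507 0.026 ]
```

Request:
send_rows --commands '[{"slide": [0.02,0.012,-0.25],"twist": [0,0,0],"grip": 0},{"slide": [0,0,-0.3],"twist": [0,0,0],"grip": 0},{"slide": [0,0,-0.2],"twist": [0,0,0],"grip": 0},{"slide": [0,0,0],"twist": [0,0,0],"grip": 0},{"slide": [0,0,-0.1],"twist": [0,0,0],"grip": 0},{"slide": [0,0,-0.1],"twist": [0,0,0],"grip": 0},{"slide": [0,0,-0.1],"twist": [0,0,0],"grip": 0},{"slide": [0,0,-0.1],"twist": [0,0,0],"grip": 0},{"slide": [0,0,-0.08],"twist": [0,0,0],"grip": 0},{"slide": [0,0,0],"twist": [0,0,0],"grip": 0}]'

```text
t: 14.75
tcp_pos: [0.6463, 0.0529, 0.2006]
ee_rot: [0.707, 0.707, -0.0, -0.0]
wrist_force: [0.1, -0.1, -2.4]
gripper_width: 0.421
```

Request:
send_rows --commands '[{"slide": [0,0,0],"twist": [0,0,0],"grip": 0.65},{"slide": [0,0,0],"twist": [0,0,0],"grip": 0.65},{"slide": [0,0,0.5],"twist": [0,0,0],"grip": 0.65},{"slide": [0,0,0.8],"twist": [0,0,0],"grip": 0.45},{"slide": [-0.034,-0.96,0],"twist": [0,0,0],"grip": 0.45},{"slide": [-0.034,-0.96,0],"twist": [0,0,0],"grip": 0.45},{"slide": [-0.034,-0.96,0],"twist": [0,0,0],"grip": 0.45},{"slide": [-0.034,-0.96,0],"twist": [0,0,0],"grip": 0.45},{"slide": [-0.034,-0.96,0],"twist": [0,0,0],"grip": 0.45},{"slide": [-0.034,-0.96,0],"twist": [0,0,0],"grip": 0.45}]'

```text
t: 15.75
tcp_pos: [0.636, -0.2372, 0.2667]
ee_rot: [0.707, 0.707, 0.0, 0.0]
wrist_force: [1.0, 0.6, -0.1]
gripper_width: 0.453
```

```bash
python3 look.py w13
```

```text
15.8 [ 0.635  -0.2438  0.2664] 0.4525426522801104 [-5.  -6.6 -0. ]
```

View pics/w13.png

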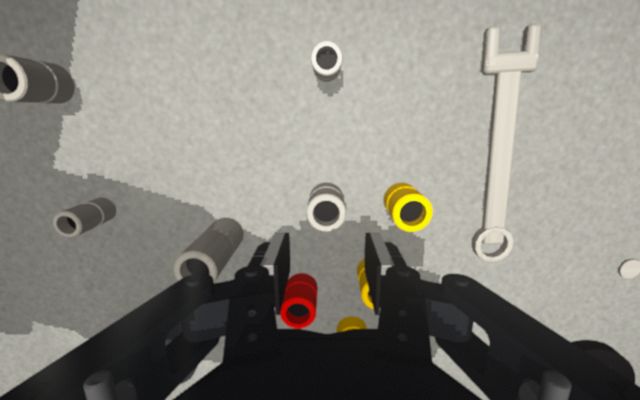

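```bash
python3 tops.py w13 .038 326,209 327,58 412,212 298,312 370,289 69,223; python3 tops.py w13 .065 199,267
```

```text
(326.0, 209.0) [ 0.636  -0.2339  0.038 ]
(327.0, 58.0) [ 0.6367 -0.1369  0.038 ]
(412.0, 212.0) [ 0.6962 -0.2362  0.038 ]
(298.0, 312.0) [ 0.6143 -0.3174  0.038 ]
(370.0, 289.0) [ 0.6691 -0.2973  0.038 ]
(69.0, 223.0) [ 0.4545 -0.2442  0.038 ]
(199.0, 267.0) [ 0.5551 -0.264   0.065 ]
```

Request:
send_rows --commands '[{"slide": [0,0,0],"twist": [0,0,0],"grip": 0.5},{"slide": [0,0.01,-0.4],"twist": [0,0,0],"grip": 0.5},{"slide": [0,0,-0.4],"twist": [0,0,0],"grip": 0.5},{"slide": [0,0,-0.4],"twist": [0,0,0],"grip": 0.5},{"slide": [0,0,-0.2],"twist": [0,0,0],"grip": 0.5},{"slide": [0,0,0],"twist": [0,0,0],"grip": 0.5},{"slide": [0,0,0],"twist": [0,0,0],"grip": 0},{"slide": [0,0,0],"twist": [0,0,0],"grip": 0},{"slide": [0,0,0],"twist": [0,0,0],"grip": 0},{"slide": [0,0,0],"twist": [0,0,0],"grip": 0}]' --force 50

```text
t: 16.8
tcp_pos: [0.6367, -0.2348, 0.1974]
ee_rot: [0.707, 0.707, 0.0, 0.001]
wrist_force: [-1.4, 1.0, 7.4]
gripper_width: 0.31
```

```bash
python3 look.py w14
```

```text
16.85 [ 0.6367 -0.2348  0.1973] 0.30310658701375437 [0.3 0.4 6.8]
```

View pics/w14.png

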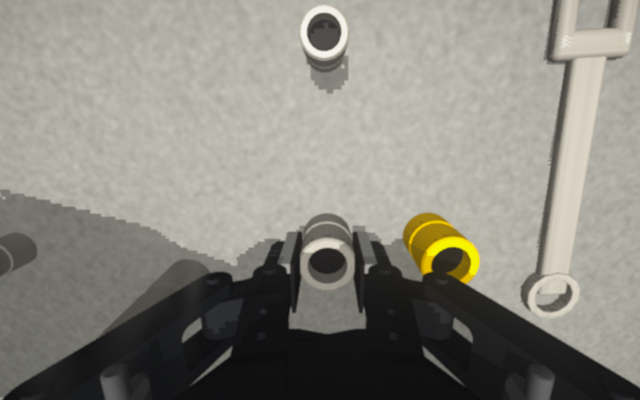

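Request:
send_rows --commands '[{"slide": [0,0,0.5],"twist": [0,0,0],"grip": 0},{"slide": [0,0,0.9],"twist": [0,0,0],"grip": 0},{"slide": [-0.19,0.95,0],"twist": [0,0,0],"grip": 0},{"slide": [-0.19,0.95,0],"twist": [0,0,0],"grip": 0},{"slide": [-0.19,0.95,0],"twist": [0,0,0],"grip": 0},{"slide": [-0.19,0.95,0],"twist": [0,0,0],"grip": 0},{"slide": [-0.19,0.95,0],"twist": [0,0,0],"grip": 0},{"slide": [-0.19,0.95,0],"twist": [0,0,0],"grip": 0},{"slide": [0,0,0],"twist": [0,0,0],"grip": 0},{"slide": [0,0,0],"twist": [0,0,0],"grip": 0}]'

```text
t: 17.85
tcp_pos: [0.5791, 0.0513, 0.2666]
ee_rot: [0.706, 0.708, 0.0, 0.0]
wrist_force: [1.1, -0.4, -0.7]
gripper_width: 0.304
```

```bash
python3 look.py w15; python3 zoom.py w15 200 150 440 330
```

```text
17.9 [0.5794 0.0504 0.2665] 0.30457265685835244 [-0.3 -0.6 -0.4]
scale 3.3333333333333335
```

View pics/w15z.png

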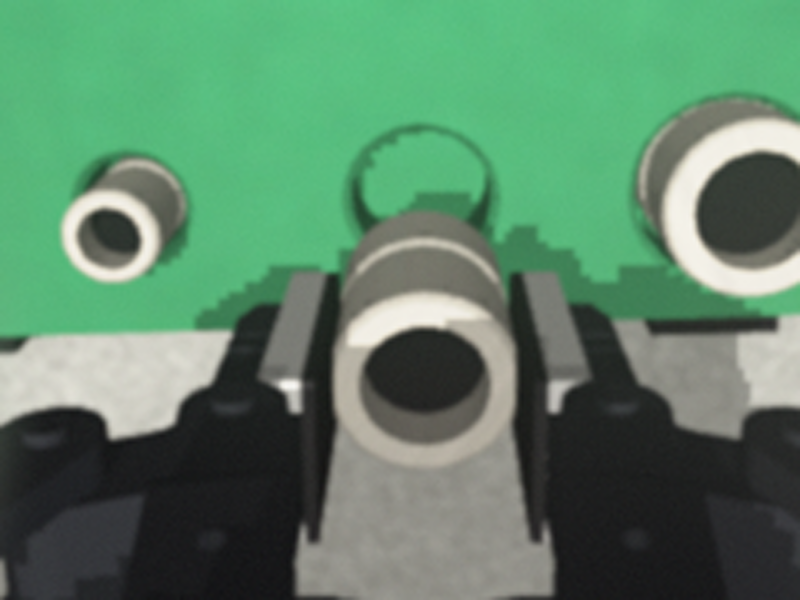

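```bash
python3 tops.py w15 .107 327.65,263.7; python3 tops.py w15 .026 326.3,209.4
```

```text
(327.65, 263.7) [0.58   0.0494 0.107 ]
(326.3, 209.4) [0.5793 0.0505 0.026 ]
```

Request:
send_rows --commands '[{"slide": [-0.014,0.02,-0.25],"twist": [0,0,0],"grip": 0},{"slide": [0,0,-0.3],"twist": [0,0,0],"grip": 0},{"slide": [0,0,-0.2],"twist": [0,0,0],"grip": 0},{"slide": [0,0,0],"twist": [0,0,0],"grip": 0},{"slide": [0,0,-0.1],"twist": [0,0,0],"grip": 0},{"slide": [0,0,-0.1],"twist": [0,0,0],"grip": 0},{"slide": [0,0,-0.1],"twist": [0,0,0],"grip": 0},{"slide": [0,0,-0.1],"twist": [0,0,0],"grip": 0},{"slide": [0,0,-0.09],"twist": [0,0,0],"grip": 0},{"slide": [0,0,0],"twist": [0,0,0],"grip": 0}]'

```text
t: 18.9
tcp_pos: [0.5785, 0.0513, 0.2038]
ee_rot: [0.707, 0.707, -0.0, -0.0]
wrist_force: [-0.3, -0.3, -0.3]
gripper_width: 0.303
```

Request:
send_rows --commands '[{"slide": [0,0,0],"twist": [0,0,0],"grip": 0.5},{"slide": [0,0,0],"twist": [0,0,0],"grip": 0.5},{"slide": [0,0,0.5],"twist": [0,0,0],"grip": 0.5},{"slide": [0,0,0.8],"twist": [0,0,0],"grip": 0.5},{"slide": [-0.56,-0.8,0],"twist": [0,0,0],"grip": 0.6},{"slide": [-0.56,-0.8,0],"twist": [0,0,0],"grip": 0.6},{"slide": [-0.56,-0.8,0],"twist": [0,0,0],"grip": 0.6},{"slide": [-0.56,-0.8,0],"twist": [0,0,0],"grip": 0.6},{"slide": [-0.56,-0.8,0],"twist": [0,0,0],"grip": 0.6},{"slide": [0,0,0],"twist": [0,0,0],"grip": 0.6}]'

```text
t: 19.9
tcp_pos: [0.4358, -0.1521, 0.2695]
ee_rot: [0.709, 0.705, -0.001, 0.0]
wrist_force: [0.1, 0.2, -0.1]
gripper_width: 0.598
```

```bash
python3 look.py w16
```

```text
19.95 [ 0.4373 -0.1506  0.2696] 0.602125546805143 [ 0.5  1.1 -0.5]
```

View pics/w16.png

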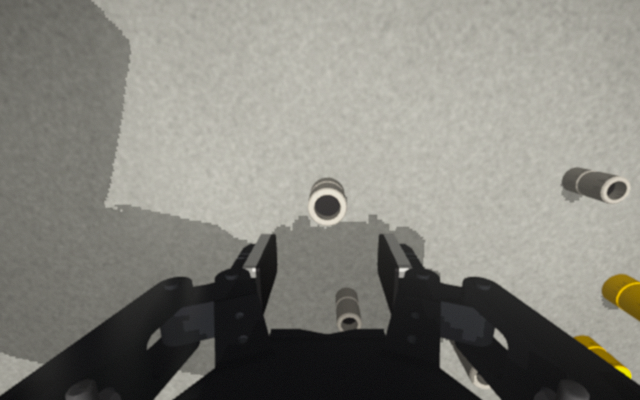

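```bash
python3 tops.py w16 .038 327,207 348,323 614,188
```

```text
(327.0, 207.0) [ 0.4362 -0.1485  0.038 ]
(348.0, 323.0) [ 0.4524 -0.2449  0.038 ]
(614.0, 188.0) [ 0.6356 -0.1357  0.038 ]
```

Request:
send_rows --commands '[{"slide": [-0.01,0,0],"twist": [0,0,0],"grip": 0.6},{"slide": [0,0,-0.4],"twist": [0,0,0],"grip": 0.6},{"slide": [0,0,-0.4],"twist": [0,0,0],"grip": 0.6},{"slide": [0,0,-0.4],"twist": [0,0,0],"grip": 0.6},{"slide": [0,0,-0.24],"twist": [0,0,0],"grip": 0.6},{"slide": [0,0,0],"twist": [0,0,0],"grip": 0.6},{"slide": [0,0,0],"twist": [0,0,0],"grip": 0},{"slide": [0,0,0],"twist": [0,0,0],"grip": 0},{"slide": [0,0,0],"twist": [0,0,0],"grip": 0},{"slide": [0,0,0],"twist": [0,0,0],"grip": 0}]'

```text
t: 20.95
tcp_pos: [0.4386, -0.1486, 0.1981]
ee_rot: [0.707, 0.707, 0.001, 0.001]
wrist_force: [-0.3, 2.0, 6.9]
gripper_width: 0.3
```

```bash
python3 look.py w17
```

```text
21.0 [ 0.4386 -0.1486  0.1981] 0.3008478456066941 [0.1 3.3 7.5]
```

View pics/w17.png

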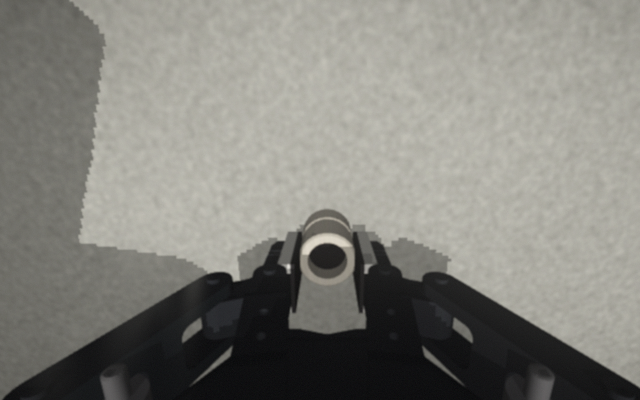

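Request:
send_rows --commands '[{"slide": [0,0,0.6],"twist": [0,0,0],"grip": 0},{"slide": [0,0,0.9],"twist": [0,0,0],"grip": 0},{"slide": [0.46,0.91,0],"twist": [0,0,0],"grip": 0},{"slide": [0.46,0.91,0],"twist": [0,0,0],"grip": 0},{"slide": [0.46,0.91,0],"twist": [0,0,0],"grip": 0},{"slide": [0.46,0.91,0],"twist": [0,0,0],"grip": 0},{"slide": [0.46,0.91,0],"twist": [0,0,0],"grip": 0},{"slide": [0.45,0.91,0],"twist": [0,0,0],"grip": 0},{"slide": [0,0,0],"twist": [0,0,0],"grip": 0},{"slide": [0,0,0],"twist": [0,0,0],"grip": 0}]'

```text
t: 22.0
tcp_pos: [0.5732, 0.1203, 0.2722]
ee_rot: [0.706, 0.708, -0.0, 0.0]
wrist_force: [0.3, 0.2, 0.2]
gripper_width: 0.303
```

```bash
python3 look.py w18; python3 zoom.py w18 200 150 440 330
```

```text
22.05 [0.5729 0.1193 0.2723] 0.2990664557071165 [-0.9 -0.1 -0.9]
scale 3.3333333333333335
```

View pics/w18z.png

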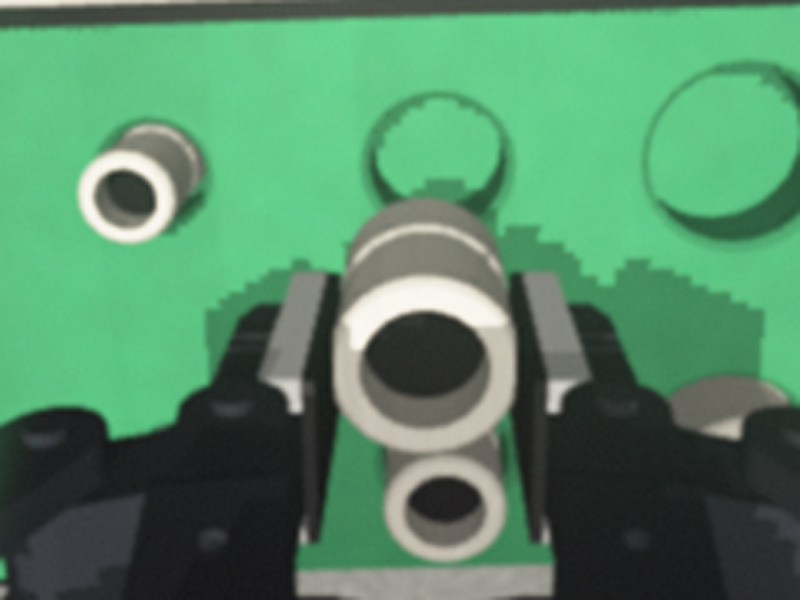

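```bash
python3 tops.py w18 .1123 327.5,258.6; python3 tops.py w18 .026 331.4,198.6; python3 -c "
from h import *
print(robot.get_state()['tcp_pos'])"
```

```text
(327.5, 258.6) [0.5739 0.1209 0.1123]
(331.4, 198.6) [0.577  0.1262 0.026 ]
[0.57288848 0.11930946 0.27225769]
```

Request:
send_rows --commands '[{"slide": [0.06,0.104,0],"twist": [0,0,0],"grip": 0},{"slide": [0,0,-0.4],"twist": [0,0,0],"grip": 0},{"slide": [0,0,-0.4],"twist": [0,0,0],"grip": 0},{"slide": [0,0,0],"twist": [0,0,0],"grip": 0},{"slide": [0,0,-0.11],"twist": [0,0,0],"grip": 0},{"slide": [0,0,-0.11],"twist": [0,0,0],"grip": 0},{"slide": [0,0,-0.11],"twist": [0,0,0],"grip": 0},{"slide": [0,0,-0.11],"twist": [0,0,0],"grip": 0},{"slide": [0,0,-0.1],"twist": [0,0,0],"grip": 0},{"slide": [0,0,0],"twist": [0,0,0],"grip": 0}]'

```text
t: 23.05
tcp_pos: [0.5759, 0.1244, 0.2046]
ee_rot: [0.707, 0.707, -0.0, -0.0]
wrist_force: [-0.4, -0.2, -0.8]
gripper_width: 0.301
```

Request:
send_rows --commands '[{"slide": [0,0,0],"twist": [0,0,0],"grip": 0.5},{"slide": [0,0,0],"twist": [0,0,0],"grip": 0.5},{"slide": [0,0,0.5],"twist": [0,0,0],"grip": 0.5},{"slide": [0,0,0.8],"twist": [0,0,0],"grip": 0.5},{"slide": [0.2,-0.87,0],"twist": [0,0,0],"grip": 0.5},{"slide": [0.2,-0.87,0],"twist": [0,0,0],"grip": 0.5},{"slide": [0.2,-0.87,0],"twist": [0,0,0],"grip": 0.5},{"slide": [0.2,-0.87,0],"twist": [0,0,0],"grip": 0.5},{"slide": [0.2,-0.87,0],"twist": [0,0,0],"grip": 0.5},{"slide": [0.2,-0.87,0],"twist": [0,0,0],"grip": 0.5}]'

```text
t: 24.05
tcp_pos: [0.6362, -0.1384, 0.2706]
ee_rot: [0.707, 0.707, 0.0, 0.0]
wrist_force: [1.1, 0.5, -0.2]
gripper_width: 0.495
```

```bash
python3 look.py w19
```

```text
24.1 [ 0.6368 -0.1443  0.2703] 0.4997345343889408 [-5.1 -6.4 -2. ]
```

View pics/w19.png

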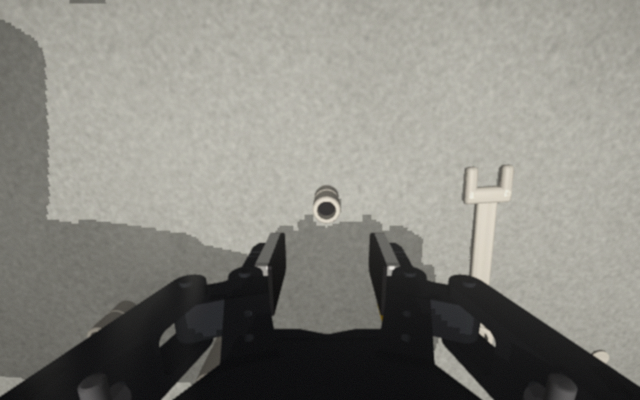

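Request:
send_rows --commands '[{"slide": [0.01,0.01,0],"twist": [0,0,0],"grip": 0.5},{"slide": [0,0,-0.4],"twist": [0,0,0],"grip": 0.5},{"slide": [0,0,-0.4],"twist": [0,0,0],"grip": 0.5},{"slide": [0,0,-0.4],"twist": [0,0,0],"grip": 0.5},{"slide": [0,0,-0.24],"twist": [0,0,0],"grip": 0.5},{"slide": [0,0,0],"twist": [0,0,0],"grip": 0.5},{"slide": [0,0,0],"twist": [0,0,0],"grip": 0},{"slide": [0,0,0],"twist": [0,0,0],"grip": 0},{"slide": [0,0,0],"twist": [0,0,0],"grip": 0},{"slide": [0,0,0],"twist": [0,0,0],"grip": 0}]' --force 40

```text
t: 25.1
tcp_pos: [0.6369, -0.1361, 0.1993]
ee_rot: [0.707, 0.707, 0.001, 0.001]
wrist_force: [-1.3, 0.3, 8.3]
gripper_width: 0.209
```

```bash
python3 look.py w20
```

```text
25.15 [ 0.6369 -0.1361  0.1993] 0.2065915678139304 [-0.6  0.5  7.3]
```

View pics/w20.png

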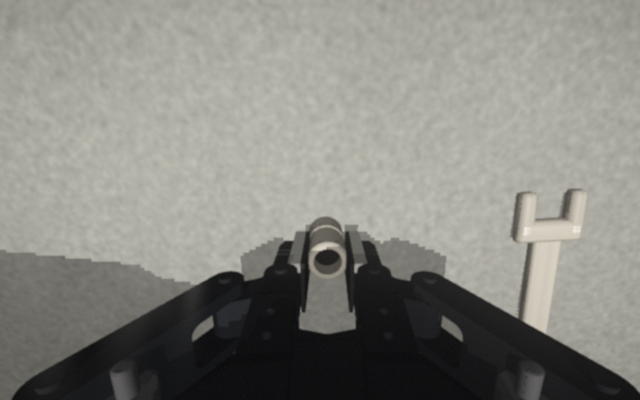

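Request:
send_rows --commands '[{"slide": [0,0,0.6],"twist": [0,0,0],"grip": 0},{"slide": [0,0,0.8],"twist": [0,0,0],"grip": 0},{"slide": [-0.516,0.74,0],"twist": [0,0,0],"grip": 0},{"slide": [-0.516,0.74,0],"twist": [0,0,0],"grip": 0},{"slide": [-0.516,0.74,0],"twist": [0,0,0],"grip": 0},{"slide": [-0.516,0.74,0],"twist": [0,0,0],"grip": 0},{"slide": [-0.516,0.74,0],"twist": [0,0,0],"grip": 0},{"slide": [-0.516,0.74,0],"twist": [0,0,0],"grip": 0},{"slide": [-0.516,0.74,0],"twist": [0,0,0],"grip": 0},{"slide": [0,0,0],"twist": [0,0,0],"grip": 0}]'

```text
t: 26.15
tcp_pos: [0.4534, 0.126, 0.2687]
ee_rot: [0.706, 0.709, 0.0, -0.0]
wrist_force: [0.9, 0.3, -0.8]
gripper_width: 0.208
```

```bash
python3 look.py w21; python3 zoom.py w21 200 150 440 330; python3 -c "
from h import *
print(robot.get_state()['tcp_pos'])"
```

```text
26.2 [0.4548 0.1246 0.2688] 0.20825175558676584 [ 0.9 -0.6 -1.1]
scale 3.3333333333333335
[0.45479714 0.12461728 0.26879329]
```

View pics/w21z.png

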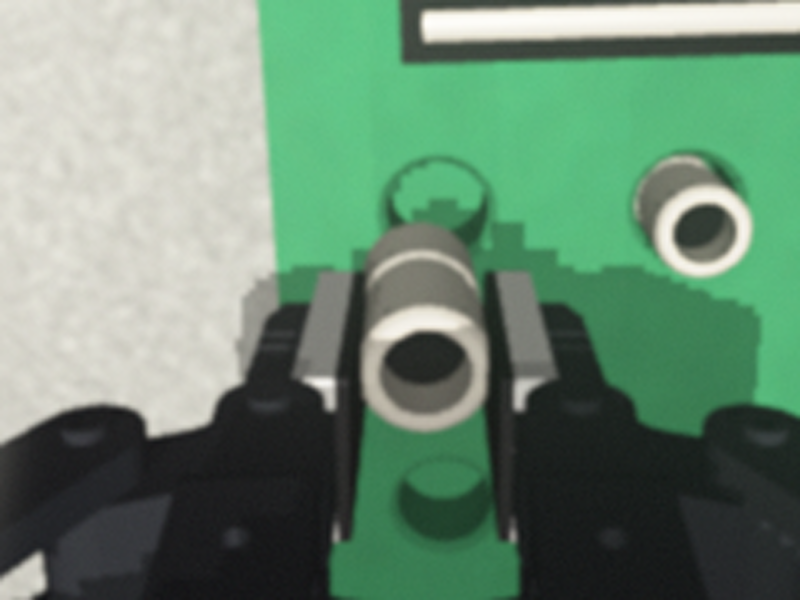

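```bash
python3 tops.py w21 .109 327.5,260.1; python3 tops.py w21 .026 331.3,212.7
```

```text
(327.5, 260.1) [0.4541 0.126  0.109 ]
(331.3, 212.7) [0.4572 0.1221 0.026 ]
```

Request:
send_rows --commands '[{"slide": [0.01,-0.02,0],"twist": [0,0,0],"grip": 0},{"slide": [0,0,-0.35],"twist": [0,0,0],"grip": 0},{"slide": [0,0,-0.35],"twist": [0,0,0],"grip": 0},{"slide": [0,0,0],"twist": [0,0,0],"grip": 0},{"slide": [0,0,0],"twist": [0,0,0],"grip": 0},{"slide": [0,0,-0.11],"twist": [0,0,0],"grip": 0},{"slide": [0,0,-0.11],"twist": [0,0,0],"grip": 0},{"slide": [0,0,-0.11],"twist": [0,0,0],"grip": 0},{"slide": [0,0,-0.11],"twist": [0,0,0],"grip": 0},{"slide": [0,0,-0.11],"twist": [0,0,0],"grip": 0}]'

```text
t: 27.2
tcp_pos: [0.4564, 0.1219, 0.2052]
ee_rot: [0.707, 0.707, -0.0, -0.0]
wrist_force: [-2.8, -0.2, 21.2]
gripper_width: 0.211
```

```bash
python3 look.py w22
```

```text
27.25 [0.456  0.1219 0.2047] 0.21075068081681053 [-3.3  0.3  2.7]
```

View pics/w22.png

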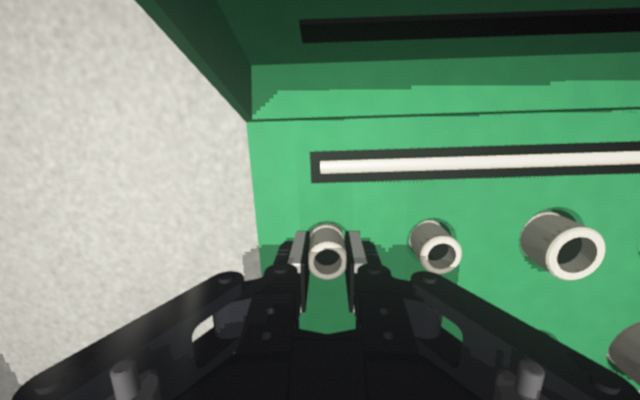

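Request:
send_rows --commands '[{"slide": [0,0,0],"twist": [0,0,0],"grip": 0.5},{"slide": [0,0,0],"twist": [0,0,0],"grip": 0.5},{"slide": [0,0,0.5],"twist": [0,0,0],"grip": 0.5},{"slide": [0,0,0.8],"twist": [0,0,0],"grip": 0.5},{"slide": [0,0,0],"twist": [0,0,0],"grip": 0.5},{"slide": [0,-0.5,0],"twist": [0,0,0],"grip": 0.5},{"slide": [0,-0.5,0],"twist": [0,0,0],"grip": 0.5},{"slide": [0,-0.2,0],"twist": [0,0,0],"grip": 0.5},{"slide": [0,0,0],"twist": [0,0,0],"grip": 0.5},{"slide": [0,0,0],"twist": [0,0,0],"grip": 0.5}]'

```text
t: 28.25
tcp_pos: [0.4565, 0.0623, 0.2706]
ee_rot: [0.707, 0.707, 0.0, -0.0]
wrist_force: [0.4, 0.5, -0.3]
gripper_width: 0.501
```

```bash
python3 look.py w23; python3 zoom.py w23 240 30 540 255
```

```text
28.3 [0.4565 0.0625 0.2706] 0.5002484637677672 [-0.6  0.8 -0.7]
scale 2.6666666666666665
```

View pics/w23z.png

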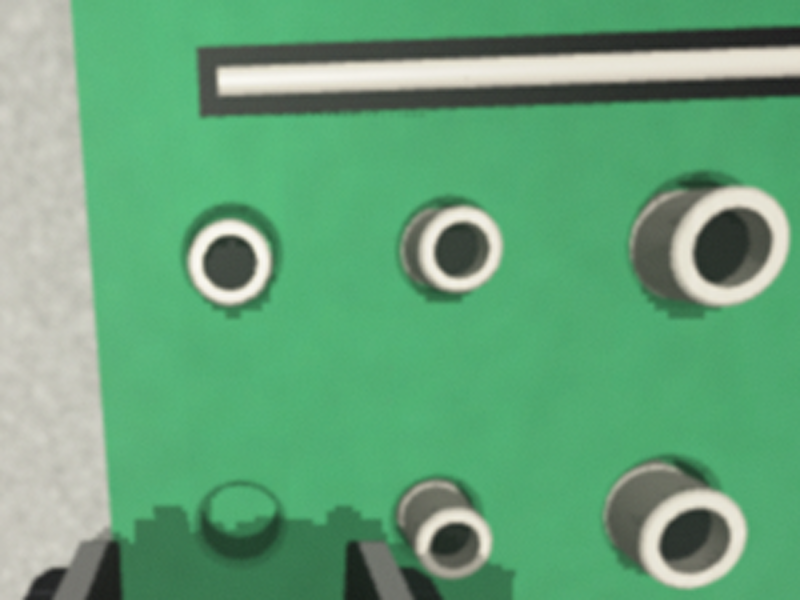

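Request:
send_rows --commands '[{"slide": [0,-0.88,0],"twist": [0,0,0],"grip": 0.5},{"slide": [-0.01,-0.88,0],"twist": [0,0,0],"grip": 0.5},{"slide": [-0.01,-0.88,0],"twist": [0,0,0],"grip": 0.5},{"slide": [-0.01,-0.88,0],"twist": [0,0,0],"grip": 0.5},{"slide": [-0.01,-0.88,0],"twist": [0,0,0],"grip": 0.5},{"slide": [-0.01,-0.88,0],"twist": [0,0,0],"grip": 0.5},{"slide": [0,-0.86,0],"twist": [0,0,0],"grip": 0.5},{"slide": [0,0,0],"twist": [0,0,0],"grip": 0.5},{"slide": [0,0,0],"twist": [0,0,0],"grip": 0.5},{"slide": [0,0,0],"twist": [0,0,0],"grip": 0.5}]'

```text
t: 29.3
tcp_pos: [0.4542, -0.244, 0.2705]
ee_rot: [0.707, 0.708, 0.0, -0.0]
wrist_force: [0.1, -0.3, -0.2]
gripper_width: 0.5
```

```bash
python3 look.py w24
```

```text
29.35 [ 0.4542 -0.2438  0.2706] 0.4993411793526156 [ 0.   0.3 -0.1]
```

View pics/w24.png

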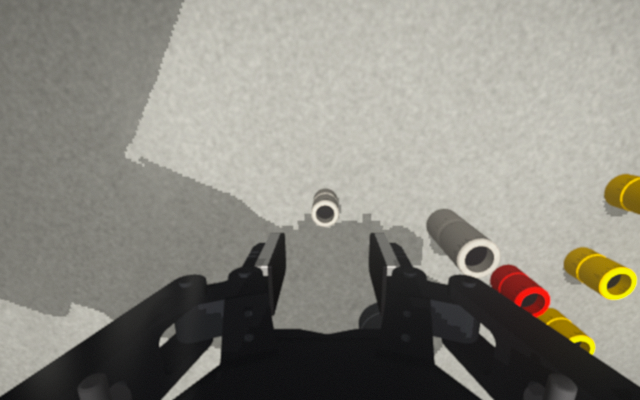

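Request:
send_rows --commands '[{"slide": [-0.02,0,-0.2],"twist": [0,0,0],"grip": 0.5},{"slide": [0,0,-0.4],"twist": [0,0,0],"grip": 0.5},{"slide": [0,0,-0.4],"twist": [0,0,0],"grip": 0.5},{"slide": [0,0,-0.43],"twist": [0,0,0],"grip": 0.5},{"slide": [0,0,0],"twist": [0,0,0],"grip": 0.5},{"slide": [0,0,0],"twist": [0,0,0],"grip": 0},{"slide": [0,0,0],"twist": [0,0,0],"grip": 0},{"slide": [0,0,0],"twist": [0,0,0],"grip": 0},{"slide": [0,0,0],"twist": [0,0,0],"grip": 0},{"slide": [0,0,0],"twist": [0,0,0],"grip": 0}]'

```text
t: 30.35
tcp_pos: [0.4533, -0.2452, 0.2]
ee_rot: [0.707, 0.707, 0.0, 0.001]
wrist_force: [0.0, 0.9, 7.5]
gripper_width: 0.213
```

```bash
python3 look.py w25
```

```text
30.4 [ 0.4533 -0.2453  0.2   ] 0.2119829854633864 [-0.5 -0.4  7. ]
```

View pics/w25.png

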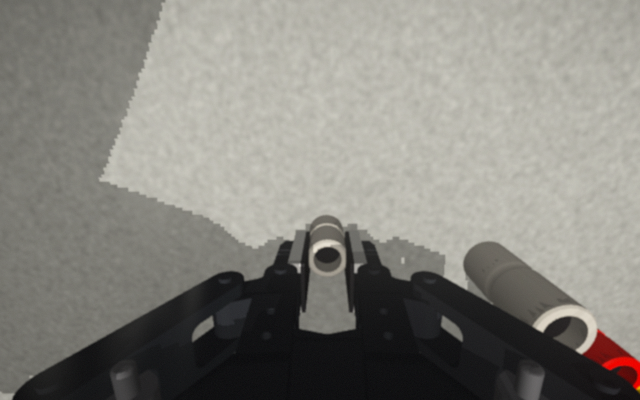

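Request:
send_rows --commands '[{"slide": [0,0,0.6],"twist": [0,0,0],"grip": 0},{"slide": [0,0,0.8],"twist": [0,0,0],"grip": 0},{"slide": [0.015,0.9,0],"twist": [0,0,0],"grip": 0},{"slide": [0.015,0.9,0],"twist": [0,0,0],"grip": 0},{"slide": [0.015,0.9,0],"twist": [0,0,0],"grip": 0},{"slide": [0.015,0.9,0],"twist": [0,0,0],"grip": 0},{"slide": [0.015,0.9,0],"twist": [0,0,0],"grip": 0},{"slide": [0.015,0.9,0],"twist": [0,0,0],"grip": 0},{"slide": [0.015,0.45,0],"twist": [0,0,0],"grip": 0},{"slide": [0,0,0],"twist": [0,0,0],"grip": 0}]'

```text
t: 31.4
tcp_pos: [0.4581, 0.0499, 0.2694]
ee_rot: [0.706, 0.708, 0.0, -0.0]
wrist_force: [-0.8, -0.6, 0.3]
gripper_width: 0.208
```

Request:
send_rows --commands '[{"slide": [0,0,0],"twist": [0,0,0],"grip": 0},{"slide": [0,0,0],"twist": [0,0,0],"grip": 0},{"slide": [0,0,0],"twist": [0,0,0],"grip": 0},{"slide": [0,0,0],"twist": [0,0,0],"grip": 0},{"slide": [0,0,0],"twist": [0,0,0],"grip": 0},{"slide": [0,0,0],"twist": [0,0,0],"grip": 0},{"slide": [0,0,0],"twist": [0,0,0],"grip": 0},{"slide": [0,0,0],"twist": [0,0,0],"grip": 0},{"slide": [0,0,0],"twist": [0,0,0],"grip": 0},{"slide": [0,0,0],"twist": [0,0,0],"grip": 0}]'

```text
t: 32.4
tcp_pos: [0.4582, 0.0475, 0.2692]
ee_rot: [0.707, 0.707, -0.0, -0.0]
wrist_force: [-0.9, 0.6, -0.4]
gripper_width: 0.207
```

```bash
python3 look.py w26; python3 zoom.py w26 200 150 440 330
```

```text
32.45 [0.4582 0.0475 0.2692] 0.2115817143027855 [ 0.7  0.6 -0.3]
scale 3.3333333333333335
```

View pics/w26z.png

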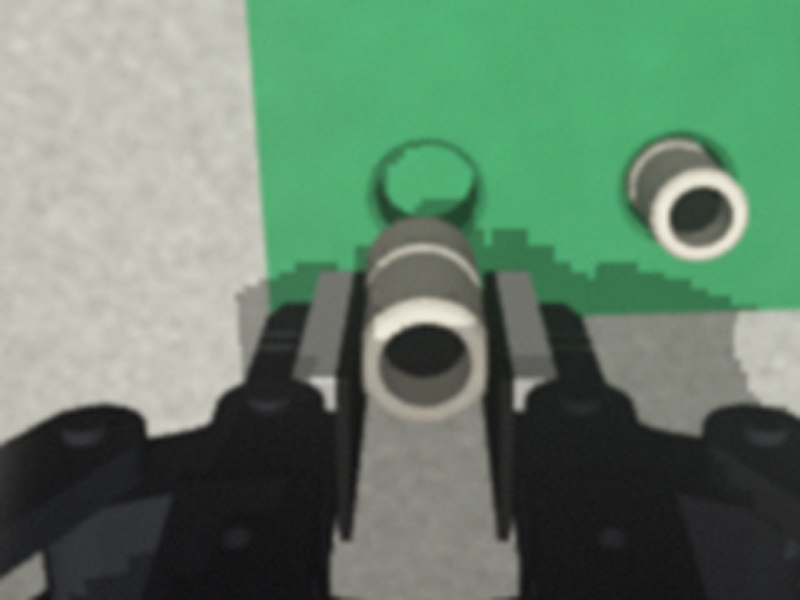

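```bash
python3 tops.py w26 .1072 327.5,257.7; python3 tops.py w26 .026 328.1,207.3
```

```text
(327.5, 257.7) [0.4589 0.0474 0.1072]
(328.1, 207.3) [0.4596 0.0474 0.026 ]
```

Request:
send_rows --commands '[{"slide": [0.01,0,-0.25],"twist": [0,0,0],"grip": 0},{"slide": [0,0,-0.3],"twist": [0,0,0],"grip": 0},{"slide": [0,0,-0.2],"twist": [0,0,0],"grip": 0},{"slide": [0,0,0],"twist": [0,0,0],"grip": 0},{"slide": [0,0,-0.1],"twist": [0,0,0],"grip": 0},{"slide": [0,0,-0.1],"twist": [0,0,0],"grip": 0},{"slide": [0,0,-0.1],"twist": [0,0,0],"grip": 0},{"slide": [0,0,-0.1],"twist": [0,0,0],"grip": 0},{"slide": [0,0,-0.1],"twist": [0,0,0],"grip": 0},{"slide": [0,0,0],"twist": [0,0,0],"grip": 0}]'

```text
t: 33.45
tcp_pos: [0.4586, 0.0474, 0.2062]
ee_rot: [0.707, 0.707, -0.0, -0.0]
wrist_force: [-0.1, -0.1, -0.6]
gripper_width: 0.208
```

Request:
send_rows --commands '[{"slide": [0,0,0],"twist": [0,0,0],"grip": 0.5},{"slide": [0,0,0],"twist": [0,0,0],"grip": 0.5},{"slide": [0,0,0.5],"twist": [0,0,0],"grip": 0.5},{"slide": [0,0,0.9],"twist": [0,0,0],"grip": 0.3},{"slide": [0.5,0.1,0.8],"twist": [0,0,0],"grip": 0},{"slide": [0.5,0.1,0.8],"twist": [0,0,0],"grip": 0},{"slide": [0.5,0.1,0.8],"twist": [0,0,0],"grip": 0},{"slide": [0.5,0.1,0.4],"twist": [0,0,0],"grip": 0},{"slide": [0,0,0],"twist": [0,0,0],"grip": 0},{"slide": [0,0,0],"twist": [0,0,0],"grip": 0}]'

```text
t: 34.45
tcp_pos: [0.5588, 0.0675, 0.4162]
ee_rot: [0.707, 0.707, -0.0, -0.0]
wrist_force: [0.3, -0.3, -0.5]
gripper_width: 0.005
```

```bash
python3 look.py w27; python3 zoom.py w27 190 40 460 240; python3 -c "
from h import *
snap('side','s27.png');snap('scene','c27.png')"; python3 zoom.py s27 220 140 480 340
```

```text
34.5 [0.5582 0.0674 0.4157] -0.0029556804287054696 [-0.2  0.1 -0.7]
scale 2.962962962962963
scale 3.0
```

View pics/w27z.png

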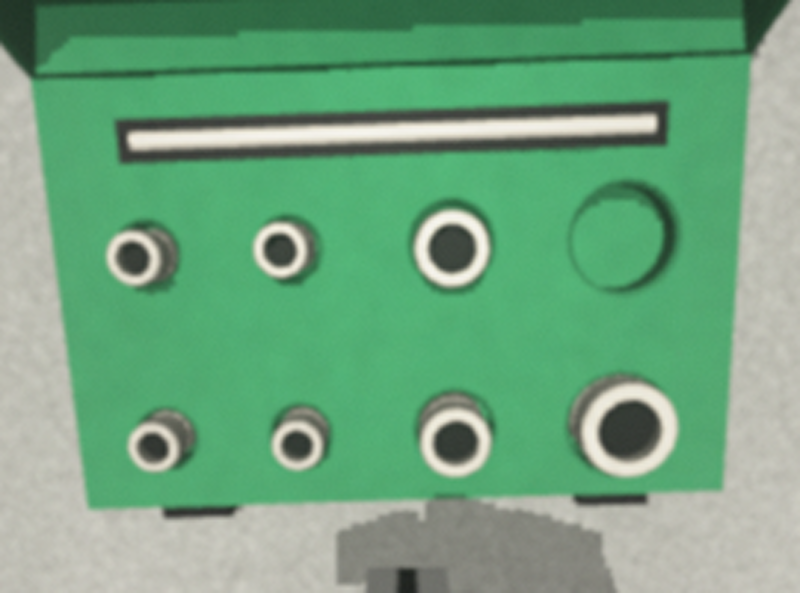

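View pics/s27z.png

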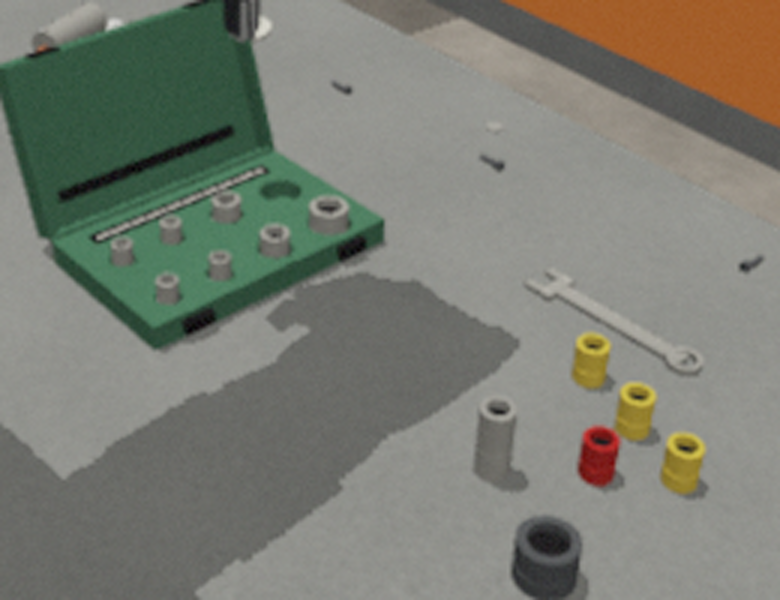

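View pics/c27.png

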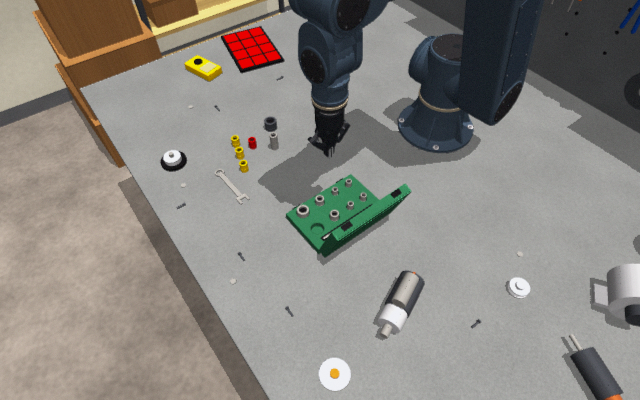

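```bash
python3 -c "
from h import *
c=robot.get_calibration('scene')
for p in [(400,300),(412,275),(385,333),(610,290)]: print(p,onz(c,*p,.05).round(3))
for p in [(344,231),(408,191)]: print(p,onz(c,*p,.177).round(3), onz(c,*p,.187).round(3))
"
```

```text
(400, 300) [0.613 0.462 0.05 ]
(412, 275) [0.535 0.426 0.05 ]
(385, 333) [0.705 0.506 0.05 ]
(610, 290) [0.136 0.775 0.05 ]
(344, 231) [0.653 0.263 0.177] [0.658 0.268 0.187]
(408, 191) [0.424 0.263 0.177] [0.431 0.268 0.187]
```

Request:
send_rows --commands '[{"slide": [-0.02,0.84,0],"twist": [0,0,0],"grip": 0},{"slide": [-0.02,0.84,0],"twist": [0,0,0],"grip": 0},{"slide": [-0.02,0.84,0],"twist": [0,0,0],"grip": 0},{"slide": [-0.02,0.84,0],"twist": [0,0,0],"grip": 0},{"slide": [-0.02,0.84,0],"twist": [0,0,0],"grip": 0},{"slide": [-0.02,0.84,0],"twist": [0,0,0],"grip": 0},{"slide": [0,0,0],"twist": [0,0,0],"grip": 0},{"slide": [0,0,0],"twist": [0,0,0],"grip": 0},{"slide": [0,0,0],"twist": [0,0,0],"grip": 0},{"slide": [0,0,0],"twist": [0,0,0],"grip": 0}]'

```text
t: 35.6
tcp_pos: [0.5527, 0.3182, 0.4169]
ee_rot: [0.708, 0.707, -0.0, 0.0]
wrist_force: [-0.1, -0.5, -0.3]
gripper_width: -0.005
```

```bash
python3 look.py w28
```

```text
35.65 [0.5528 0.3183 0.417 ] -0.00130321728145684 [-0.1 -0.7  1.4]
```

View pics/w28.png

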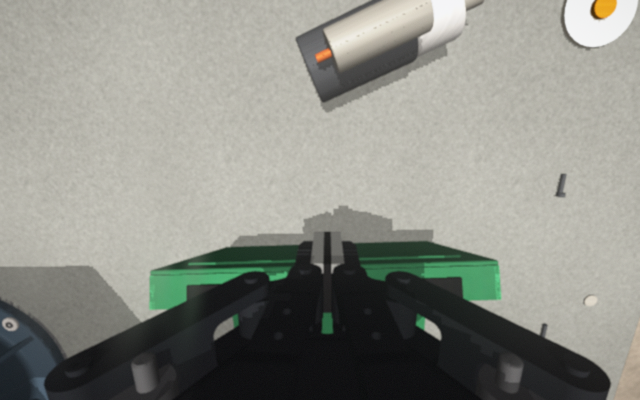

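Request:
send_rows --commands '[{"slide": [0,0,-0.52],"twist": [0,0,0],"grip": 0},{"slide": [0,0,-0.52],"twist": [0,0,0],"grip": 0},{"slide": [0,0,-0.52],"twist": [0,0,0],"grip": 0},{"slide": [0,0,-0.52],"twist": [0,0,0],"grip": 0},{"slide": [0,0,0],"twist": [0,0,0],"grip": 0},{"slide": [0,0,0],"twist": [0,0,0],"grip": 0},{"slide": [0,-0.2,0],"twist": [0,0,0],"grip": 0},{"slide": [0,-0.2,0],"twist": [0,0,0],"grip": 0},{"slide": [0,-0.2,0],"twist": [0,0,0],"grip": 0},{"slide": [0,-0.2,0],"twist": [0,0,0],"grip": 0}]'

```text
t: 36.65
tcp_pos: [0.5529, 0.2787, 0.3138]
ee_rot: [0.707, 0.707, 0.001, -0.0]
wrist_force: [-7.8, 21.4, 41.1]
gripper_width: -0.001
```

```bash
python3 -c "
from h import *
print(robot.get_state()['wrist_force'],robot.get_state()['tcp_pos']);snap('scene','c29.png');snap('side','s29.png')"; python3 zoom.py c29 260 120 460 270; python3 zoom.py s29 180 80 400 260
```

```text
[-7.76889828 21.38379698 41.10616508] [0.55292817 0.27871983 0.3138397 ]
scale 4.0
scale 3.3333333333333335
```

View pics/c29z.png

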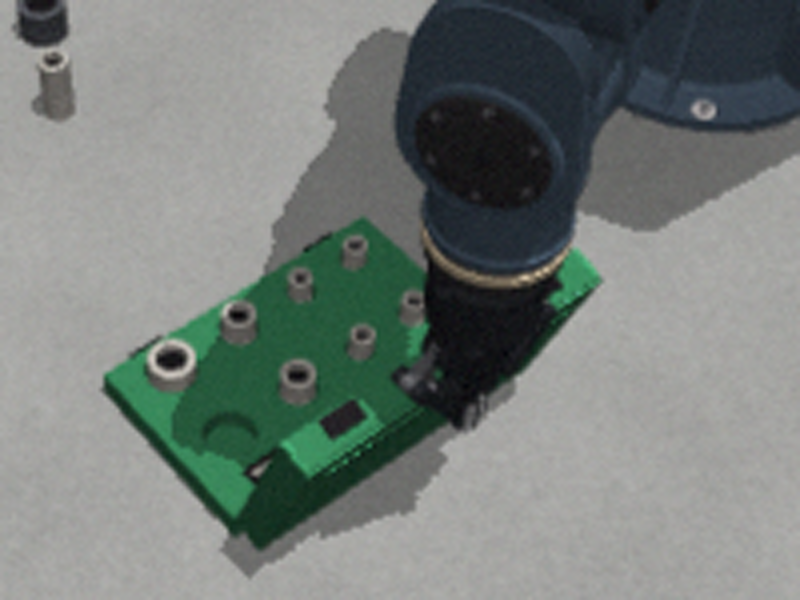

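View pics/s29z.png

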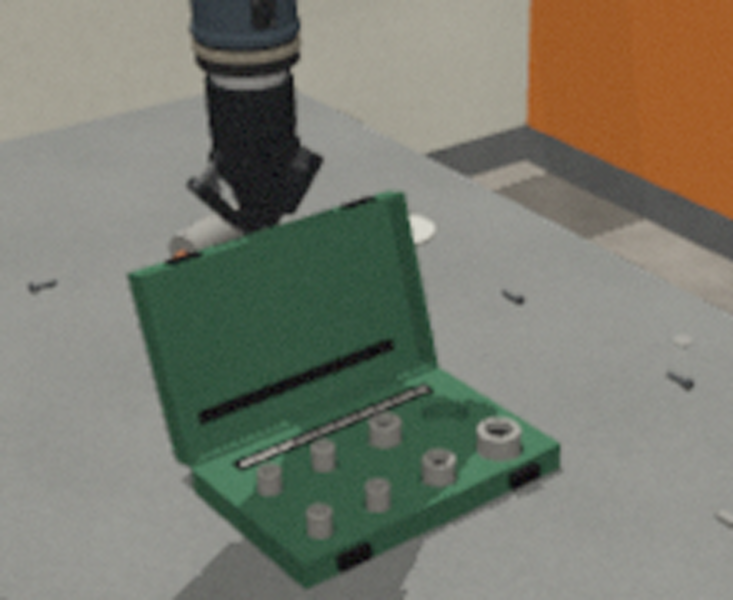

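Request:
send_rows --commands '[{"slide": [0,0.3,0],"twist": [0,0,0],"grip": 0},{"slide": [0,0.3,0],"twist": [0,0,0],"grip": 0},{"slide": [0,0,0],"twist": [0,0,0],"grip": 0},{"slide": [0,0,0.3],"twist": [0,0,0],"grip": 0},{"slide": [0,0,0.28],"twist": [0,0,0],"grip": 0},{"slide": [0,0,0],"twist": [0,0,0],"grip": 0},{"slide": [0,0,0],"twist": [0,0,0],"grip": 0},{"slide": [0,0,0],"twist": [0,0,0],"grip": 0},{"slide": [0,0,0],"twist": [0,0,0],"grip": 0},{"slide": [0,0,0],"twist": [0,0,0],"grip": 0}]'

```text
t: 37.75
tcp_pos: [0.5526, 0.3094, 0.3412]
ee_rot: [0.707, 0.707, -0.0, -0.0]
wrist_force: [0.3, 0.5, 0.5]
gripper_width: -0.002
```

```bash
python3 look.py w30; python3 zoom.py w30 130 180 530 340
```

```text
37.8 [0.5526 0.3094 0.3414] 0.0016601837312209902 [ 0.1 -0.6 -0.2]
scale 2.0
```

View pics/w30z.png

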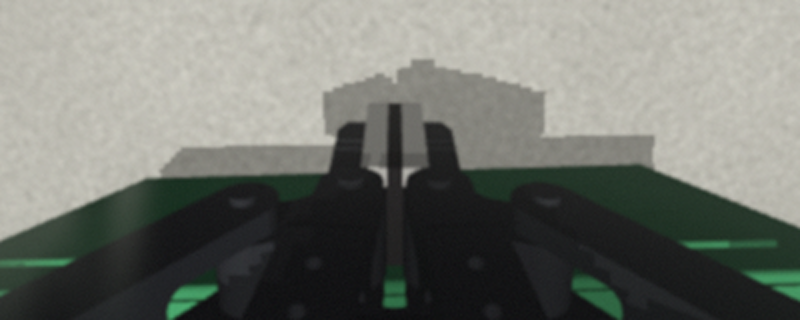

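Request:
send_rows --commands '[{"slide": [0,-0.3,0],"twist": [0,0,0],"grip": 0},{"slide": [0,-0.2,0],"twist": [0,0,0],"grip": 0},{"slide": [0,-0.1,0],"twist": [0,0,0],"grip": 0},{"slide": [0,-0.1,0],"twist": [0,0,0],"grip": 0},{"slide": [0,-0.1,0],"twist": [0,0,0],"grip": 0},{"slide": [0,-0.1,0],"twist": [0,0,0],"grip": 0},{"slide": [0,0,0],"twist": [0,0,0],"grip": 0},{"slide": [0,0,0],"twist": [0,0,0],"grip": 0},{"slide": [0,0,0],"twist": [0,0,0],"grip": 0},{"slide": [0,0,0],"twist": [0,0,0],"grip": 0}]'

```text
t: 38.8
tcp_pos: [0.5526, 0.2646, 0.3416]
ee_rot: [0.707, 0.707, -0.0, -0.0]
wrist_force: [-0.4, 1.8, -0.7]
gripper_width: 0.007
```

```bash
python3 -c "
from h import *
s=robot.get_state();print(s['wrist_force'],s['tcp_pos']);snap('side','s31.png')";  python3 zoom.py s31 180 80 400 260
```

```text
[-0.36021402  1.76952051 -0.70040869] [0.55264753 0.26462666 0.34160291]
scale 3.3333333333333335
```

View pics/s31z.png

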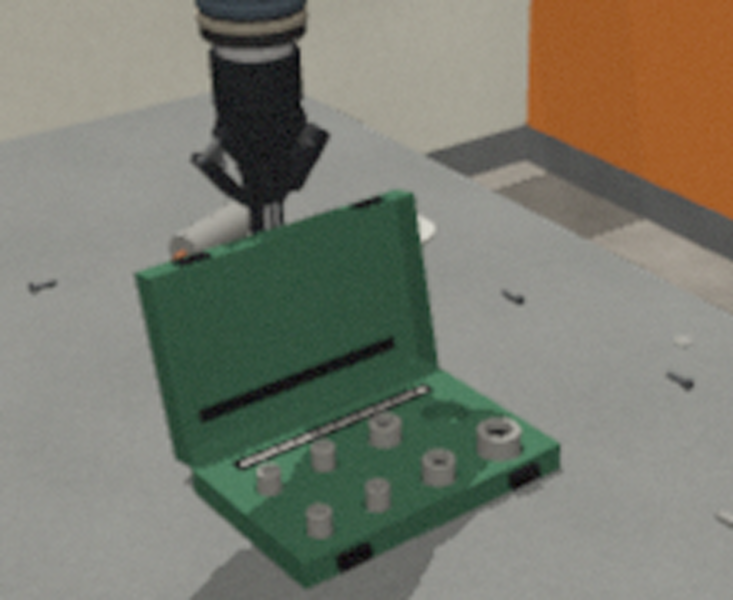

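Request:
send_rows --commands '[{"slide": [0,-0.2,0],"twist": [0,0,0],"grip": 0},{"slide": [0,-0.2,0],"twist": [0,0,0],"grip": 0},{"slide": [0,-0.2,0],"twist": [0,0,0],"grip": 0},{"slide": [0,-0.2,0],"twist": [0,0,0],"grip": 0},{"slide": [0,-0.2,0],"twist": [0,0,0],"grip": 0},{"slide": [0,-0.2,0],"twist": [0,0,0],"grip": 0},{"slide": [0,0,0],"twist": [0,0,0],"grip": 0},{"slide": [0,0,0],"twist": [0,0,0],"grip": 0},{"slide": [0,0,0],"twist": [0,0,0],"grip": 0},{"slide": [0,0,0],"twist": [0,0,0],"grip": 0}]'

```text
t: 39.85
tcp_pos: [0.5527, 0.2048, 0.3416]
ee_rot: [0.707, 0.707, -0.0, -0.0]
wrist_force: [0.8, -0.5, -0.5]
gripper_width: 0.0
```

Request:
send_rows --commands '[{"slide": [0,-0.2,0],"twist": [0,0,0],"grip": 0},{"slide": [0,-0.2,0],"twist": [0,0,0],"grip": 0},{"slide": [0,0,0],"twist": [0,0,0],"grip": 0},{"slide": [0,0,0],"twist": [0,0,0],"grip": 0},{"slide": [0,0,0],"twist": [0,0,0],"grip": 0},{"slide": [0,0,0],"twist": [0,0,0],"grip": 0},{"slide": [0,0,0],"twist": [0,0,0],"grip": 0},{"slide": [0,0,0],"twist": [0,0,0],"grip": 0},{"slide": [0,0,0],"twist": [0,0,0],"grip": 0},{"slide": [0,0,0],"twist": [0,0,0],"grip": 0}]'

```text
t: 40.85
tcp_pos: [0.5527, 0.1845, 0.3417]
ee_rot: [0.707, 0.707, -0.0, -0.0]
wrist_force: [-0.1, 0.8, -0.3]
gripper_width: -0.001
```

```bash
python3 -c "
from h import *
s=robot.get_state();print(s['wrist_force'],s['tcp_pos']);snap('side','s32.png')";  python3 zoom.py s32 180 80 400 260
```

```text
[-0.0721416   0.77424597 -0.32214459] [0.55266682 0.18447532 0.34170328]
scale 3.3333333333333335
```

View pics/s32z.png

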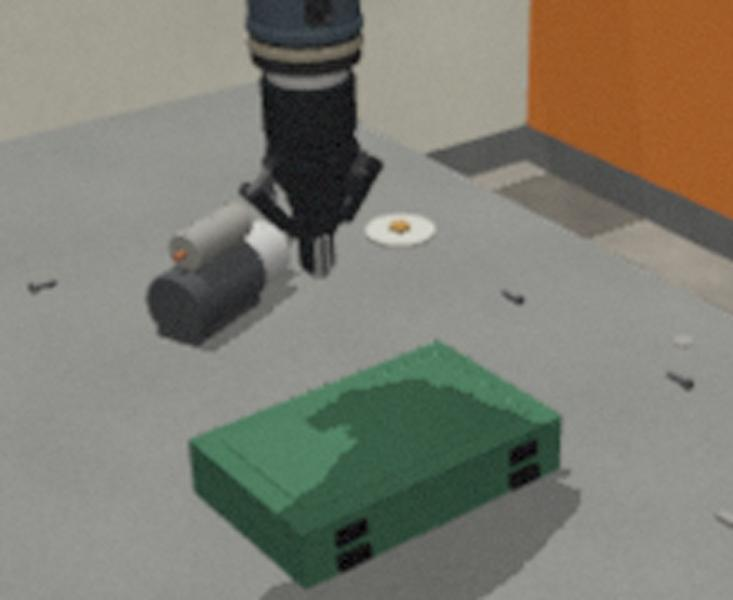

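```bash
python3 -c "
from h import *
c=robot.get_calibration('side');a=.0309
for x,y in [(-.135,-.085),(.135,-.085)]:
  for z in (0,.026,.056):
    p=[.5553+x*np.cos(a)-y*np.sin(a),.1052+x*np.sin(a)+y*np.cos(a),z]; u,v=proj(c,p); print(x,z,(u-180)*3.333,(v-80)*3.333)
im,_=snap('scene','c33.png')"; python3 zoom.py s32 260 170 360 260;python3 zoom.py c33 220 120 420 270
```

```text
-0.135 0 303.2752249508229 589.3106048981872
-0.135 0.026 301.535306789936 563.0709163427474
-0.135 0.056 299.4746956497156 531.9948601415233
0.135 0 557.0412708630832 467.00332693544135
0.135 0.026 558.2196886523146 442.4048481944852
0.135 0.056 559.6112146022373 413.35791610515764
scale 6.666666666666667
scale 4.0
```

View pics/s32z.png

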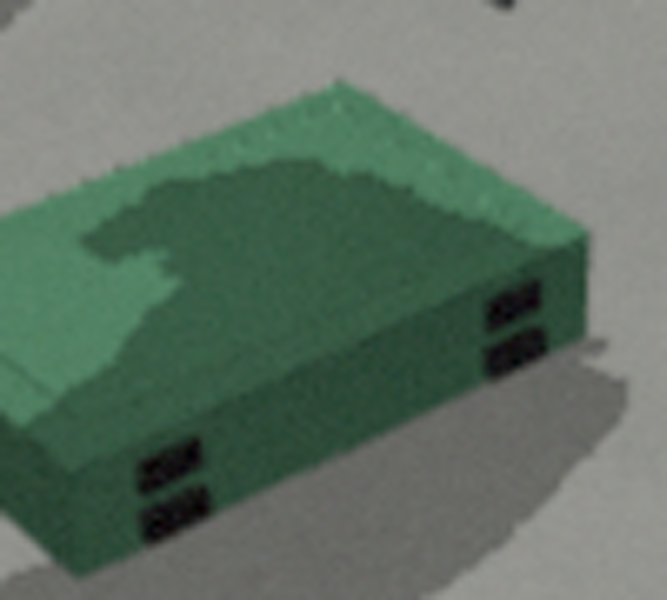

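View pics/c33z.png

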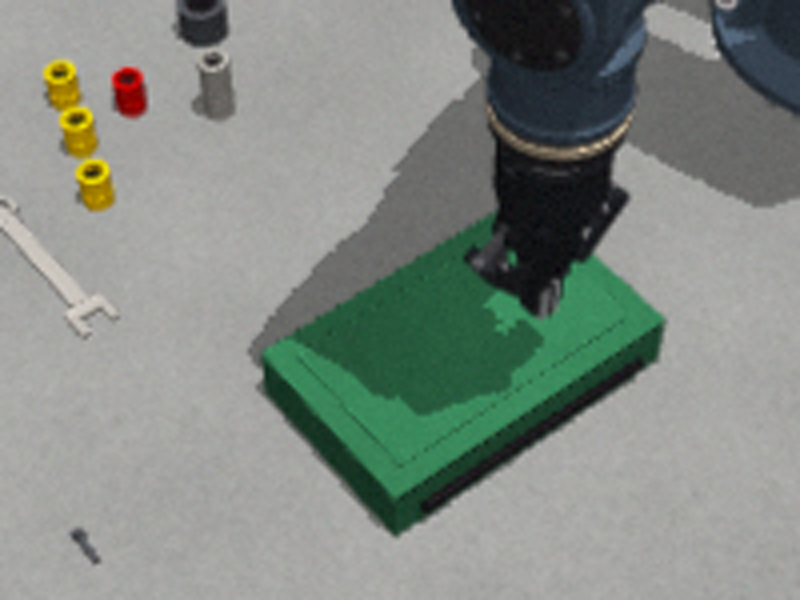

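```bash
python3 -c "
from h import *
print(robot.job_done(), robot.get_state()['t'])"
```

```text
the job is handed in; nothing more can be done
the job is handed in; nothing more can be done
```

The socket set is back in its case with the lid shut, and the job was handed in about 41 s into the 210 s allowed.

**Sockets:** Seven ordinary sockets were present: two bench smalls, two strays, two middles and one large. I found no second large one.
- **Strays:** the two in pockets 6 and 7 went to pockets 2 and 3.
- **Bench smalls:** these went to pockets 0 and 1.
- **Middles:** these went to pockets 4 and 5.
- **Large:** this went to pocket 6, so pocket 7 is empty.

**Last checks:** Before closing, the wrist and side views showed all seven upright and down in pockets of their own size. Afterwards the lid's front top corner was within about 1 px of where a fully shut lid should be. The deep and impact sockets and the spanner looked unmoved in the last scene view. I kept clear of the starter motor and it looked undisturbed, but I did not measure it again at the end.

**What went wrong:**
- **Lid push:** my first push sat too low. The lid's edge seems to have caught on the gripper's knuckles, with a wrist force of about 41 N up and 21 N sideways. I could not tell whether the fingers or the gripper body took that load, so it may have gone past the 40 N limit for the body. I backed off and pushed higher, which took about 2 N, and the lid fell shut.
- **Pocket 1:** the wrist force briefly showed 21 N as the socket reached the bottom. It looked properly seated afterwards.

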